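# Gauge the set height of a screw jack

### The job

Check the red screw jack on the column height gauge: while the gauge's arm is still swung aside, stand the jack upright, centred in the white ring on the gauge's base, and let go of it. Then swing the arm fully home so that its foot hangs clear above the jack, and lower it until the jack's head has pushed the sprung foot up 3 to 6 mm (top of the orange pin tip within the green zone), never pressing the foot beyond 9 mm; let go and leave the gauge standing at that reading. Leave the slotted block, the tin and the wrench where they are.

Things in the scene. Friction and masses are not known exactly. Their poses are not given: they have to be found in the camera images.
- jack_barrel (a point): On the axis of the loose red screw jack, 30 mm above its underside: the place to grasp it. The jack stands upright: foot flange 46 mm across and 6 mm thick, above it a red barrel 34 mm across up to 45 mm, then a steel screw with a flat round head 24 mm across. The top of the head is set anywhere from 56 to 78 mm above the underside (it differs each time and the screw is too stiff to be pushed down). Mass 0.25 to 0.5 kg. z of this point's frame is up along the jack.
- ring_mark (a point): Centre of the white ring (58 mm outside, 50 mm inside diameter) painted on the gauge's flat grey base, at the base's top face, 24 mm above the bench. The base is fixed, 150 x 270 mm. z up; -y of this frame points from the ring to the column.
- column_top (a point): Centre of the top end of the gauge's upright steel column (24 mm diameter), 239 mm above the bench and, in plan, 125 mm from ring_mark. It is the axis on which the green arm swivels and slides.
- beam_knob (a point): Centre of the black upright round knob on top of the green arm (26 mm diameter, 34 mm tall), 85 mm from the column axis in plan. The knob moves with the arm in swing and height. The arm is 22 mm wide; its top is 23 mm below this point. y of this frame points outwards along the arm, from column to foot; z up.
- foot_tip (a point): Centre of the flat lower end of the steel foot (12 mm diameter) under the arm's outer end, 125 mm from the column axis; with the foot at rest it is 71 mm below beam_knob in height. Its pin shows above the arm's end, reaching at rest 6 mm above the arm's top: the orange tip rises past a small post, white below, green where the tip's top stands for 3 to 6 mm, red above.
- beam (a joint): Swing of the gauge arm about the column, rad: 0 = fully home against its stop, with the foot straight above the ring's centre; grows anticlockwise seen from above, which is towards the robot. Starts at 0.9 to 1.25. Light friction (about 0.15 N m) holds it where it is left.
- carriage (a joint): How far the arm has been lowered along the column, m: 0 = top, 0.07 = lowest. At 0 the resting foot's tip is 130 mm above the bench (106 mm above the base). Friction of about 10 N (against a weight of about 5 N) holds it wherever it is left; pushing down takes about 5 N, and lifting about 15 N. It can be lowered by pushing straight down on the knob's flat top. Pads that open on the gripped knob can drag it up a millimetre or two, so check the reading after letting go.
- foot (a joint): How far the sprung foot has been pushed up into the arm, m: 0 = hanging freely, 0.010 = bottomed. Spring: about 3 N to start moving, then 0.5 N per mm more.
- block_mid (a point): Bystander: slotted steel block 60 x 45 x 42 mm, this point 20 mm above its underside.
- tin_mid (a point): Bystander: closed tin with yellow label, 60 mm diameter, 75 mm tall, this point half-way up.
- wrench_grip (a point): Bystander: steel wrench lying on the bench, this point on its handle.
Mind the look-alikes: they are no part of the job. Of the things that look like the part that bears jack_barrel, the middle-sized one is meant.

How it is judged:
On the way, in this order (a step that is already met when the one before it is completed fails the run):
1. the jack stands upright in the ring, let go, while the arm is still swung aside (horizontal distance between jack_barrel and ring_mark below 0.008 m and angle between jack_barrel's own z axis and vertical below 0.05 rad and z of jack_barrel in the frame of ring_mark below 0.033 m and contact force between the fingers and jack below 0.1 N and value of joint beam above 0.5 rad), for 0.2 s.
2. the arm is swung home with its foot still hanging free above the jack (value of joint beam below 0.06 rad and value of joint foot below 0.0015 m), for 0.1 s.
At the end, for the whole second after the job is handed in: The jack stands upright (within 0.05 rad) on the gauge's base within 8 mm of the ring's centre, the arm is home (within 0.06 rad of its stop), and the jack holds the sprung foot pushed up by 3 to 6 mm with the robot clear of everything (value of joint foot between 0.003 and 0.006 m and value of joint beam below 0.06 rad and horizontal distance between jack_barrel and ring_mark below 0.008 m and angle between jack_barrel's own z axis and vertical below 0.05 rad and z of jack_barrel in the frame of ring_mark between 0.027 and 0.033 m); the robot touches nothing.
It fails at once if the sprung foot is pressed beyond 9 mm (value of joint foot above 0.009 m).
It fails at once if the block, tin or wrench is shifted by more than 20 mm (distance of any of block_mid, tin_mid, wrench_grip from where it was at the start of the episode above 0.02 m).
It also fails if it takes over 72 s, if anything falls off the work surface, if the arm or the gripper's body presses on something with over 40 N, if the wrist force passes 120 N, or if a joint passes its speed limit or range.

### The arm

A 7-joint arm with a two-finger parallel gripper is mounted at the origin on the work surface. World frame = base frame: x ahead of the robot, y to its left, z up, the work surface at z = 0. Lengths are in m, angles in rad, forces in N, time in s.
With the tool pointing down it reaches from about 0.425 to 0.925 m from the base axis. Payload 6.8 kg.
Tool frame: the origin (TCP) lies at the very end of the fingers, on their centre line; the grasp point (between the pads) lies 19 mm behind it (bot.grasp_offset is the distance from the TCP to the grasp point, in m); z points along the fingers, y is the direction in which the jaws open and shut (so a half turn about z gives the same grasp; the last joint's range is limited). The gripper opens to 85 mm and grips with 20 to 120 N. Pads are 22 mm wide; open, the fingers measure 114 mm over their backs; the gripper's body (76 mm by 85 mm) begins 54 mm behind the grasp point. The pads swing forward as they close: fully open they stand 13 mm farther back than shut.
Start: joints at [1.241, 0.477, 0.022, 1.555, -0.011, 1.109, -0.083], TCP at [0.148, -0.658, 0.231] pointing down, gripper open.
Joint ranges: [-2.96, 2.96], [-0.34, 2.1], [-1.41, 1.46], [0.24, 2.44], [-1.37, 4.51], [0.17, 1.92], [-2.96, 2.96]. Speed limits (rad/s): [2.39, 2.39, 3.14, 3.14, 3.14, 3.14, 3.14].

### API

Orientations are given as a unit quaternion [w, x, y, z].
In Python, from station import monitor, cams, bot, finder gives the robot as it stands.
- The arm moves only by the tool jog_arm, never from a script. Its argument "plan" is a list of rows, each an object of numbers: "x", "y", "z": the shift along the tool's x, y, z as a fraction of full scale; "wx", "wy", "wz": the turn, a rotation vector about the tool's x, y, z as a fraction of full scale. A call has 1 to 12 rows; each row is the pose to reach, as a shift and turn from the pose measured when the call began, along the tool's axes at that moment, turning the shorter way round; what a row does not reach only later rows make up. Full scale, the value 1, is 20 cm for a shift and 180 degrees for a turn. A row lasts 1/12 s, in which the tool goes at most 41.7 mm and 7.16 degrees, less where a joint would pass 70% of its speed; a pose out of reach is approached as far as the arm can. A call with a number of a shift or a turn outside -1 to 1 is refused whole. A call with a gripper value outside its range is refused whole. "hand" is the opening, from -1 (shut) to 1 (fully open), set as the call begins (left out, the last holds). The fingers move at their own pace and stop on an object; "grip_force" is the grip in N (left out, the last holds). Time passes only in rows, so rows that repeat a pose let the fingers close. It gives the time, the measured TCP pose, the force and the opening at its end, in the units of the state.
- monitor.get_obs(): the state, without advancing time (a new reading comes with each control period).
- cams.read_camera(name): name is "side" or "top" or "wrist"; returns the picture (400x640x3 uint8, red, green, blue); there is no depth.
- cams.get_calibration(name): a dict with "fx", "fy", "cx", "cy" (pixels), "distortion" ([k1, k2, p1, p2, k3] as OpenCV has them; the pictures are not rectified), "extrinsics" (4x4, takes a point from world to camera coordinates). Camera axes: x right, y down, z forward; pixel columns grow to the right and rows downward; lengths in m; the calibration is good to about 2 mm. A picture is of the moment at which its call begins: read the wrist's pose just before it. get_calibration takes no time and is no camera call; for the wrist camera it gives the pose at the moment of the call.
- bot.hand_in(): hands the job in, once; it reports no verdict.
Trained networks look in the newest picture that a camera, given by its name, has taken for a name from the list of things; names that differ only in an ending like _2 or _b are one class to them, and where a whole thing is asked for, a point or a joint stands for the part that bears it (a point fixed in the world has none). Each returns a list of dicts, best first, with "confidence" (0 to 1); they miss things now and then, are a little off and sometimes report something else, mostly with a low value. They report only what shows in the picture. A call takes as long as a camera call. They do not tell look-alikes from the thing itself.
- finder.find_in(camera, target): "bbox" ([left, top, width, height] in pixels, round what is visible of it).
- finder.place_of(camera, target): "location" ([column, row] in pixels: a listed point, or the origin of a listed thing).
The state is a dict: "t": time; "q": joint angles; "joint_vel": joint speeds; "joint_torque": joint torques, N m; "eef_pos": TCP position; "tool_rot": TCP orientation; "contact_force": force on the tool from outside, world axes, zero at the start; "torque": the same for the moment, N m; "gripper_width": opening from 0.0 (shut) to 1.0 (fully open).
Only numpy, scipy, OpenCV 4.12 (cv2) and the standard library are available. Lean on these libraries where they do the work, as an engineer would, in place of code of your own. Each camera call takes 0.05 s, during which the arm holds its last target. There are 200 camera calls.

## Working session

There is one attempt and no reset: what is moved stays moved. The work goes in short steps, Python scripts to look and compute and a tool call to move; the robot and the scene stay as the last step left them, time stands still between calls to the robot, and variables do not carry over. Pictures are saved under pics/ and viewed, about 8 in all and at most 12, crops included, and the job is handed in when it is done.

Besides the shell and the picture viewer there is one more tool, called after ">>>" in YAML: its name, and indented under it one key for each argument. jog_arm: Moves the arm, as the interface text tells. Shift numbers are shares of 20 cm and turn numbers shares of 180 degrees, none past 1 either way. Its arguments: {"type":"object","properties":{"plan":{"type":"array","items":{"type":"object","properties":{"x":{"type":"number","minimum":-1,"maximum":1},"y":{"type":"number","minimum":-1,"maximum":1},"z":{"type":"number","minimum":-1,"maximum":1},"wx":{"type":"number","minimum":-1,"maximum":1},"wy":{"type":"number","minimum":-1,"maximum":1},"wz":{"type":"number","minimum":-1,"maximum":1}}}},"hand":{"type":"number"},"grip_force":{"type":"number"}},"required":["plan"]}

```bash
ls; mkdir -p pics; cat > h.py <<'E'
import numpy as np, cv2
from station import monitor, cams, bot, finder
from scipy.spatial.transform import Rotation as R
def cal(n):
    c=cams.get_calibration(n); K=np.array([[c['fx'],0,c['cx']],[0,c['fy'],c['cy']],[0,0,1.]])
    return K,np.array(c['distortion'],float),np.array(c['extrinsics'],float)
def ray(n,uv,C=None):
    K,d,T=C or cal(n); p=cv2.undistortPoints(np.array([[uv]],float),K,d)[0,0]
    Rm,t=T[:3,:3],T[:3,3]; return -Rm.T@t, Rm.T@np.array([*p,1.])
def at_z(n,uv,z,C=None):
    o,v=ray(n,uv,C); return o+v*(z-o[2])/v[2]
def proj(n,P,C=None):
    K,d,T=C or cal(n); return cv2.projectPoints(np.array(P,float).reshape(-1,3),cv2.Rodrigues(T[:3,:3])[0],T[:3,3],K,d)[0][:,0]
def tri(n1,u1,n2,u2):
    o1,v1=ray(n1,u1);o2,v2=ray(n2,u2)
    s=np.linalg.lstsq(np.c_[v1,-v2],o2-o1,rcond=None)[0]
    a=o1+v1*s[0];b=o2+v2*s[1]; return (a+b)/2,np.linalg.norm(a-b)
def snap(n,f=None):
    im=cams.read_camera(n)
    if f: cv2.imwrite('pics/'+f,im[:,:,::-1])
    return im
def tool():
    s=monitor.get_obs(); q=s['tool_rot']; return np.array(s['eef_pos']),R.from_quat([q[1],q[2],q[3],q[0]]),s
E
python3 - <<'E'
from h import *
np.set_printoptions(precision=4,suppress=True)
p,r,s=tool();print(p,r.as_matrix(),s['gripper_width'],s['t'],bot.grasp_offset)
Z={'jack_barrel':.03,'ring_mark':.024,'column_top':.239,'beam_knob':.224,'block_mid':.02,'tin_mid':.0375,'wrench_grip':.005}
ims=[]
for n in ('top','side'):
    ims.append(snap(n))
    for k in ['jack_barrel','ring_mark','column_top','beam_knob','foot_tip','block_mid','tin_mid','wrench_grip']:
        for d in finder.place_of(n,k)[:4]:
            print(n,k,np.round(d['location'],1),round(d['confidence'],2),at_z(n,d['location'],Z[k]) if k in Z else '')
cv2.imwrite('pics/a.png',np.vstack(ims)[:,:,::-1])
im=cv2.imread('pics/a.png');cv2.imwrite('pics/a.png',cv2.resize(im,(480,600),interpolation=cv2.INTER_AREA))
cv2.imwrite('pics/top.png',ims[0][:,:,::-1]);cv2.imwrite('pics/side.png',ims[1][:,:,::-1])
print(monitor.get_obs()['t'])
E
```

```text
pics
[ 0.1483 -0.6579  0.2303] [[ 0.9755  0.22   -0.0006]
 [ 0.22   -0.9755  0.0018]
 [-0.0001 -0.0019 -1.    ]] 1.001778358223531 0.0 0.0187
top jack_barrel [264.5 233.1] 0.75 [0.458  0.2509 0.03  ]
top jack_barrel [326.2 227.2] 0.51 [0.4736 0.0716 0.03  ]
top jack_barrel [300.4 225.9] 0.44 [0.4781 0.1465 0.03  ]
top ring_mark [397.4 188.8] 0.95 [ 0.5856 -0.1394  0.024 ]
top column_top [468.8 163.7] 0.84 [ 0.6039 -0.2713  0.239 ]
top beam_knob [447.3 195.8] 0.91 [ 0.5295 -0.2201  0.224 ]
top block_mid [235.8 173.5] 0.68 [0.6388 0.3431 0.02  ]
top tin_mid [297.9 146.4] 0.59 [0.715  0.154  0.0375]
top wrench_grip [308.1 265.6] 0.58 [0.3637 0.1258 0.005 ]
side jack_barrel [298.4 217.1] 0.88 [0.4876 0.1476 0.03  ]
side jack_barrel [283.7 186.3] 0.79 [0.4655 0.2764 0.03  ]
side jack_barrel [303.3 245. ] 0.69 [0.4855 0.0531 0.03  ]
side ring_mark [371.3 312.2] 0.7 [ 0.5908 -0.1438  0.024 ]
side column_top [422.9 305. ] 0.68 [ 0.6077 -0.2748  0.239 ]
side beam_knob [356.3 306.1] 0.91 [ 0.5223 -0.2494  0.224 ]
side foot_tip [356.9 305.9] 0.57 
side block_mid [341.7 168.8] 0.95 [0.6425 0.3361 0.02  ]
side tin_mid [392.1 204. ] 0.58 [0.7288 0.1401 0.0375]
side wrench_grip [252.7 239.8] 0.93 [0.3699 0.1169 0.005 ]
0.9
```

View pics/top.png

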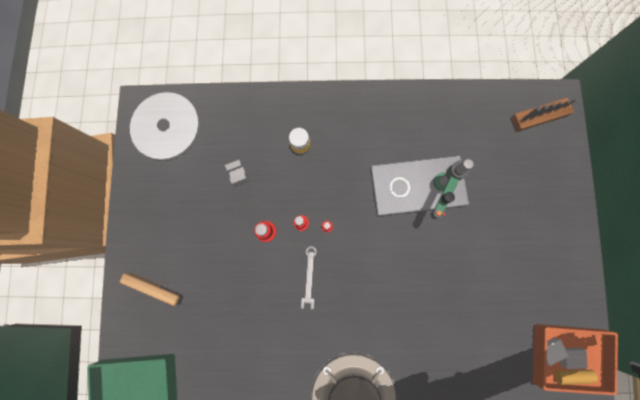

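View pics/side.png

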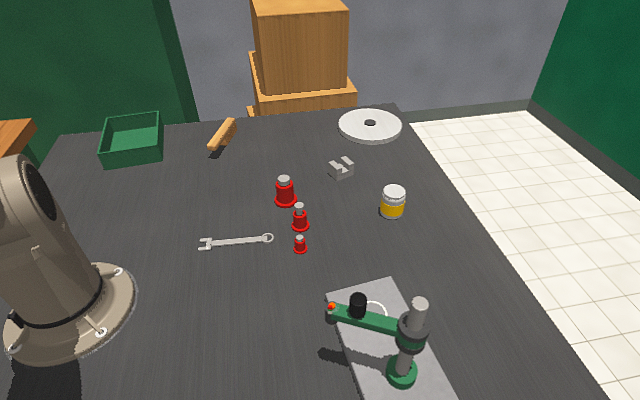

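Top view: three red jacks at columns 264 (large), 301 (middle), 327 (small). The middle one is the target, about (0.48, 0.147). The wrench ring end is at (311,251), the gauge ring at (400,188), and the arm is swung aside with its foot at (438,214).

```bash
cat >> h.py <<'E'
np.set_printoptions(precision=4,suppress=True)
def rows(wps,yaws=None):
    """world waypoints (+ desired headings of tool y, deg) -> tool fractions; assumes tool down"""
    p,r,s=tool(); y0=np.degrees(np.arctan2(*r.as_matrix()[[1,0],1]))
    for i,w in enumerate(wps):
        d=r.inv().apply(np.array(w)-p)/.2; yw=y0 if yaws is None else yaws[i]
        M=np.array([[-np.sin(np.radians(yw)),np.cos(np.radians(yw)),0],[0,0,0],[0,0,-1.]]).T
        a=np.radians(yw); Y=np.array([np.cos(a),np.sin(a),0]); Zt=np.array([0,0,-1.]); X=np.cross(Y,Zt)
        w_=(r.inv()*R.from_matrix(np.c_[X,Y,Zt])).as_rotvec()/np.pi
        print(np.round(d,3),np.round(w_,3))
    print('pose',p,'yaw',round(y0,1),'t',s['t'],'grip',s['gripper_width'],'F',s['contact_force'])
E
python3 - <<'E'
from h import *
for k,a,b in [('jack',(300.4,225.9),(298.4,217.1)),('ring',(397.4,188.8),(371.3,312.2)),('col',(468.8,163.7),(422.9,305)),('knob',(447.3,195.8),(356.3,306.1)),('wr',(308.1,265.6),(252.7,239.8))]: print(k,*tri('top',a,'side',b))
p,r,s=tool();T=cal('wrist')[2]
c=-T[:3,:3].T@T[:3,3]; print('cam in tool',r.inv().apply(c-p),r.inv().as_matrix()@T[:3,:3].T[:,2],cal('wrist')[0])
rows([(.27,-.47,.33),(.34,-.46,.33)],[-77,-50])
E
```

```text
jack [0.4828 0.1464 0.0308] 0.009523388665029522
ring [ 0.5894 -0.1407  0.0186] 0.005460966957582239
col [ 0.6068 -0.2731  0.2359] 0.004142153659816762
knob [ 0.5319 -0.2299  0.1931] 0.005664631391786228
wr [ 0.3663  0.1266 -0.0053] 0.00566728459058036
cam in tool [ 0.0687  0.0001 -0.1423] [-0.2724  0.0002  0.9622] [[306.1141   0.     319.7133]
 [  0.     306.1141 199.7952]
 [  0.       0.       1.    ]]
[ 0.8   -0.786 -0.493] [ 0.     0.    -0.002]
[ 1.152 -0.757 -0.493] [ 0.     0.    -0.152]
pose [ 0.1485 -0.6585  0.2313] yaw -77.3 t 0.9 grip 0.9984044267507954 F [ 0.8544 -0.9503 -0.0245]
```

>>> jog_arm:
  plan:
    - {"x":1,"y":-0.8,"z":-0.45,"wz":-0.15}
    - {"x":1,"y":-0.8,"z":-0.45,"wz":-0.15}
    - {"x":1,"y":-0.8,"z":-0.45,"wz":-0.15}
    - {"x":1,"y":-0.8,"z":-0.45,"wz":-0.15}
    - {"x":1,"y":-0.8,"z":-0.45,"wz":-0.15}
    - {"x":1,"y":-0.8,"z":-0.45,"wz":-0.15}
    - {"x":1,"y":-0.8,"z":-0.45,"wz":-0.15}
    - {"x":1,"y":-0.8,"z":-0.45,"wz":-0.15}
  hand: 0.3

```text
invalid input at $.plan[0]: expected keys x, y, z, wx, wy, wz
```

```bash
python3 - <<'E'
from h import *
rows([(.42,-.3,.33),(.46,-.2,.33)],[-30,-25])
E
```

```text
[ 1.719 -1.45  -0.493] [ 0.     0.    -0.263]
[ 2.024 -1.894 -0.493] [ 0.     0.    -0.291]
pose [ 0.1485 -0.6585  0.2313] yaw -77.3 t 0.9 grip 0.9984044267507954 F [ 0.8544 -0.9503 -0.0245]
```

All keys are required.

>>> jog_arm:
  plan:
    - {"x":1,"y":-0.8,"z":-0.45,"wx":0,"wy":0,"wz":-0.15}
    - {"x":1,"y":-0.8,"z":-0.45,"wx":0,"wy":0,"wz":-0.15}
    - {"x":1,"y":-0.8,"z":-0.45,"wx":0,"wy":0,"wz":-0.15}
    - {"x":1,"y":-0.8,"z":-0.45,"wx":0,"wy":0,"wz":-0.15}
    - {"x":1,"y":-0.8,"z":-0.45,"wx":0,"wy":0,"wz":-0.15}
    - {"x":1,"y":-0.8,"z":-0.45,"wx":0,"wy":0,"wz":-0.15}
    - {"x":1,"y":-0.8,"z":-0.45,"wx":0,"wy":0,"wz":-0.15}
    - {"x":1,"y":-0.8,"z":-0.45,"wx":0,"wy":0,"wz":-0.15}
  hand: 0.3

```text
t: 1.57
eef_pos: [0.3137, -0.4544, 0.3239]
tool_rot: [0.002, 0.939, 0.344, 0.002]
contact_force: [0.9, 0.6, 0.6]
gripper_width: 0.653
```

```bash
python3 - <<'E'
from h import *
rows([(.42,-.3,.34),(.46,-.27,.35)],[-25,-25])
E
```

```text
[ 0.905 -0.246 -0.079] [ 0.001 -0.    -0.138]
[ 1.154 -0.231 -0.129] [ 0.001 -0.    -0.138]
pose [ 0.3137 -0.4544  0.3239] yaw -49.8 t 1.5667 grip 0.6533824601080781 F [0.9416 0.5661 0.5946]
```

>>> jog_arm:
  plan:
    - {"x":1,"y":-0.6,"z":-0.1,"wx":0,"wy":0,"wz":-0.14}
    - {"x":1,"y":-0.6,"z":-0.1,"wx":0,"wy":0,"wz":-0.14}
    - {"x":1,"y":-0.6,"z":-0.1,"wx":0,"wy":0,"wz":-0.14}
    - {"x":1,"y":-0.6,"z":-0.1,"wx":0,"wy":0,"wz":-0.14}
    - {"x":1,"y":-0.6,"z":-0.1,"wx":0,"wy":0,"wz":-0.14}
    - {"x":1,"y":-0.6,"z":-0.1,"wx":0,"wy":0,"wz":-0.14}
    - {"x":1,"y":-0.6,"z":-0.1,"wx":0,"wy":0,"wz":-0.14}

```text
t: 2.15
eef_pos: [0.3914, -0.2277, 0.345]
tool_rot: [0.002, 0.839, 0.544, 0.002]
contact_force: [0.2, -0.1, 0.3]
gripper_width: 0.649
```

```bash
python3 - <<'E'
from h import *
im=snap('wrist','w1.png')
Z={'ring_mark':.024,'column_top':.239,'beam_knob':.224}
for k in Z:
    for d in finder.place_of('wrist',k)[:2]: print(k,d['location'],d['confidence'],at_z('wrist',d['location'],Z[k]))
rows([(.46,-.06,.3),(.46,0,.25),(.46,.1,.2)],[-5,0,0])
E
```

```text
ring_mark [424.9, 51.5] 0.59 [ 0.5896 -0.1546  0.024 ]
column_top [568.1, 138.0] 0.56 [ 0.5985 -0.2738  0.239 ]
beam_knob [457.3, 129.3] 0.62 [ 0.5182 -0.2327  0.224 ]
beam_knob [425.1, 51.6] 0.38 [ 0.514  -0.1638  0.224 ]
[ 0.946 -0.041  0.218] [ 0.001  0.    -0.11 ]
[ 1.218 -0.167  0.467] [ 0.001  0.    -0.137]
[ 1.672 -0.377  0.716] [ 0.001  0.    -0.137]
pose [ 0.3882 -0.2351  0.3437] yaw -24.7 t 2.35 grip 0.6530078244057064 F [-0.6938 -0.4551 -0.2327]
```

View pics/w1.png

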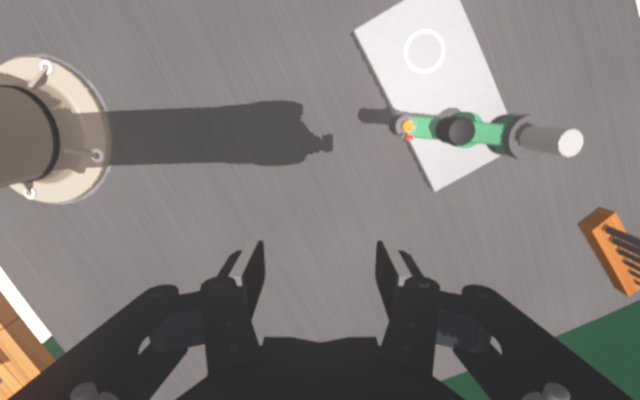

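Wrist view: ring at (424,51), knob at (458,130) and column top at (569,142). This agrees with the overhead estimate.

>>> jog_arm:
  plan:
    - {"x":1,"y":-0.1,"z":0.2,"wx":0,"wy":0,"wz":-0.13}
    - {"x":1,"y":-0.1,"z":0.2,"wx":0,"wy":0,"wz":-0.13}
    - {"x":1,"y":-0.1,"z":0.2,"wx":0,"wy":0,"wz":-0.13}
    - {"x":1,"y":-0.1,"z":0.2,"wx":0,"wy":0,"wz":-0.13}
    - {"x":1,"y":-0.1,"z":0.2,"wx":0,"wy":0,"wz":-0.13}
    - {"x":1,"y":-0.1,"z":0.2,"wx":0,"wy":0,"wz":-0.13}
    - {"x":1,"y":-0.1,"z":0.2,"wx":0,"wy":0,"wz":-0.13}

```text
t: 2.93
eef_pos: [0.4539, -0.0449, 0.3029]
tool_rot: [0.001, 0.715, 0.7, 0.0]
contact_force: [-0.4, -1.4, -0.0]
gripper_width: 0.648
```

```bash
python3 - <<'E'
from h import *
rows([(.46,.06,.2),(.482,.1,.2),(.482,.147,.2)],[0,0,0])
E
```

```text
[0.526 0.018 0.514] [ 0.001  0.    -0.007]
[0.728 0.124 0.514] [ 0.001  0.    -0.007]
[0.963 0.119 0.513] [ 0.001  0.    -0.007]
pose [ 0.4539 -0.0449  0.3029] yaw -1.2 t 2.9333 grip 0.6480398345034971 F [-0.4099 -1.4152 -0.0152]
```

>>> jog_arm:
  plan:
    - {"x":0.96,"y":0.12,"z":0.6,"wx":0,"wy":0,"wz":-0.007}
    - {"x":0.96,"y":0.12,"z":0.6,"wx":0,"wy":0,"wz":-0.007}
    - {"x":0.96,"y":0.12,"z":0.6,"wx":0,"wy":0,"wz":-0.007}
    - {"x":0.96,"y":0.12,"z":0.6,"wx":0,"wy":0,"wz":-0.007}
    - {"x":0.96,"y":0.12,"z":0.6,"wx":0,"wy":0,"wz":-0.007}
    - {"x":0.96,"y":0.12,"z":0.6,"wx":0,"wy":0,"wz":-0.007}
    - {"x":0.96,"y":0.12,"z":0.6,"wx":0,"wy":0,"wz":-0.007}
    - {"x":0.96,"y":0.12,"z":0.6,"wx":0,"wy":0,"wz":-0.007}
    - {"x":0.96,"y":0.12,"z":0.6,"wx":0,"wy":0,"wz":-0.007}

```text
t: 3.68
eef_pos: [0.4831, 0.1436, 0.1827]
tool_rot: [0.002, 0.708, 0.706, -0.0]
contact_force: [0.5, 0.5, -0.5]
gripper_width: 0.649
```

```bash
python3 - <<'E'
from h import *
im=snap('wrist','w2.png')
for d in finder.place_of('wrist','jack_barrel')[:4]: print(d['location'],d['confidence'],at_z('wrist',d['location'],.03))
hsv=cv2.cvtColor(im,cv2.COLOR_RGB2HSV); m=(((hsv[:,:,0]<8)|(hsv[:,:,0]>172))&(hsv[:,:,1]>130)&(hsv[:,:,2]>60)).astype(np.uint8)
n,l,st,c=cv2.connectedComponentsWithStats(m)
for i in range(1,n):
    if st[i,4]>150: print(st[i],c[i])
rows([(.482,.147,.08)],[0])
E
```

```text
[301.7, 64.6] 0.77 [0.4676 0.2553 0.03  ]
[318.9, 250.4] 0.63 [0.4823 0.073  0.03  ]
[ 271   32   63   72 1946] [304.7395  75.6038]
[306 154  43  40 980] [326.5235 170.0602]
[302 228  30  31 573] [316.7661 240.4974]
[ 0.017 -0.008  0.516] [ 0.001  0.001 -0.001]
pose [0.4832 0.1438 0.1833] yaw -0.2 t 3.7833 grip 0.6511584353503402 F [ 0.992  -0.4567  0.0367]
```

View pics/w2.png

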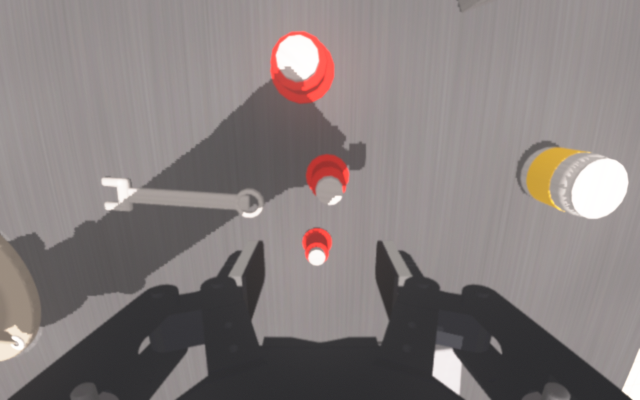

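Wrist view: the middle jack's flange spans columns 306–349 from row 154, with its head at (329,190). The small jack is at (317,243), the large at (302,68) and the wrench ring at (249,203).

```bash
python3 - <<'E'
from h import *
C=cal('wrist')
far=at_z('wrist',(327.5,154),.004,C);l=at_z('wrist',(306,176),.006,C);r=at_z('wrist',(349,176),.006,C)
print(far,l,r,(l+r)/2, 'y',far[1]-.023, 'wrench ring',at_z('wrist',(249,203),.004,C))
cen=np.array([(l[0]+r[0])/2,far[1]-.023])
from scipy.optimize import minimize_scalar
h=minimize_scalar(lambda z:np.hypot(*(proj('wrist',[*cen,z],C)[0]-[329,190])),bounds=(.04,.1),method='bounded');print(cen,h.x,h.fun)
rows([(*cen,.1),(*cen,.03-bot.grasp_offset+.001)],[0,0])
E
```

```text
[0.4918 0.1711 0.004 ] [0.469  0.1481 0.006 ] [0.5147 0.1479 0.006 ] [0.4918 0.148  0.006 ] y 0.1480553422295202 wrench ring [0.4058 0.1178 0.004 ]
[0.4918 0.1481] 0.06703947400158194 0.5047768570762213
[0.022 0.041 0.416] [ 0.001  0.001 -0.001]
[0.023 0.04  0.855] [ 0.001  0.001 -0.001]
pose [0.4832 0.1438 0.1833] yaw -0.2 t 3.7833 grip 0.6511584353503402 F [ 0.992  -0.4567  0.0367]
```

>>> jog_arm:
  plan:
    - {"x":0.023,"y":0.04,"z":0.2,"wx":0,"wy":0,"wz":0}
    - {"x":0.023,"y":0.04,"z":0.4,"wx":0,"wy":0,"wz":0}
    - {"x":0.023,"y":0.04,"z":0.55,"wx":0,"wy":0,"wz":0}
    - {"x":0.023,"y":0.04,"z":0.7,"wx":0,"wy":0,"wz":0}
    - {"x":0.023,"y":0.04,"z":0.84,"wx":0,"wy":0,"wz":0}
    - {"x":0.023,"y":0.04,"z":0.84,"wx":0,"wy":0,"wz":0}
    - {"x":0.023,"y":0.04,"z":0.84,"wx":0,"wy":0,"wz":0}

```text
t: 4.37
eef_pos: [0.4917, 0.1466, 0.0152]
tool_rot: [0.002, 0.709, 0.705, -0.001]
contact_force: [0.1, 0.8, 0.5]
gripper_width: 0.644
```

>>> jog_arm:
  plan:
    - {"x":0,"y":0,"z":0,"wx":0,"wy":0,"wz":0}
    - {"x":0,"y":0,"z":0,"wx":0,"wy":0,"wz":0}
    - {"x":0,"y":0,"z":0,"wx":0,"wy":0,"wz":0}
    - {"x":0,"y":0,"z":0,"wx":0,"wy":0,"wz":0}
    - {"x":0,"y":0,"z":0,"wx":0,"wy":0,"wz":0}
    - {"x":0,"y":0,"z":0,"wx":0,"wy":0,"wz":0}
  hand: -1
  grip_force: 50

```text
t: 4.87
eef_pos: [0.4929, 0.1463, 0.0175]
tool_rot: [0.003, 0.709, 0.705, 0.0]
contact_force: [-1.4, -1.7, 6.3]
gripper_width: 0.38
```

>>> jog_arm:
  plan:
    - {"x":0,"y":0,"z":-0.15,"wx":0,"wy":0,"wz":0}
    - {"x":0,"y":0,"z":-0.35,"wx":0,"wy":0,"wz":0}
    - {"x":0,"y":0,"z":-0.55,"wx":0,"wy":0,"wz":0}
    - {"x":0,"y":0,"z":-0.75,"wx":0,"wy":0,"wz":0}
    - {"x":-0.2,"y":0.08,"z":-0.9,"wx":0,"wy":0,"wz":0}
    - {"x":-0.4,"y":0.15,"z":-0.9,"wx":0,"wy":0,"wz":0}
    - {"x":-0.6,"y":0.23,"z":-0.9,"wx":0,"wy":0,"wz":0}
    - {"x":-0.8,"y":0.3,"z":-0.9,"wx":0,"wy":0,"wz":0}
    - {"x":-1,"y":0.38,"z":-0.9,"wx":0,"wy":0,"wz":0}
    - {"x":-1,"y":0.38,"z":-0.9,"wx":0,"wy":0,"wz":0}

```text
t: 5.7
eef_pos: [0.5681, -0.0623, 0.1999]
tool_rot: [0.006, 0.712, 0.702, -0.0]
contact_force: [0.4, -1.9, -4.1]
gripper_width: 0.378
```

```bash
python3 - <<'E'
from h import *
rows([(.589,-.11,.2),(.589,-.142,.2)],[0,0])
E
```

```text
[-0.237  0.108  0.002] [ 0.002  0.003 -0.005]
[-0.397  0.11   0.004] [ 0.002  0.003 -0.005]
pose [ 0.5681 -0.0623  0.1999] yaw -0.9 t 5.7 grip 0.3775090928530692 F [ 0.3936 -1.9234 -4.1178]
```

>>> jog_arm:
  plan:
    - {"x":-0.2,"y":0.1,"z":0,"wx":0,"wy":0,"wz":0}
    - {"x":-0.38,"y":0.11,"z":0,"wx":0,"wy":0,"wz":0}
    - {"x":-0.38,"y":0.11,"z":0,"wx":0,"wy":0,"wz":0}
    - {"x":-0.38,"y":0.11,"z":0,"wx":0,"wy":0,"wz":0}
    - {"x":-0.38,"y":0.11,"z":0,"wx":0,"wy":0,"wz":0}

```text
t: 6.12
eef_pos: [0.5885, -0.1393, 0.2015]
tool_rot: [0.006, 0.713, 0.701, -0.0]
contact_force: [0.1, 0.1, -3.0]
gripper_width: 0.381
```

```bash
python3 - <<'E'
from h import *
C=cal('wrist');im=snap('wrist','w3.png')
for k,z in [('ring_mark',.024),('jack_barrel',.2),('beam_knob',.224),('column_top',.239)]:
    for d in finder.place_of('wrist',k)[:3]: print(k,d['location'],d['confidence'],at_z('wrist',d['location'],z,C))
g=cv2.cvtColor(im,cv2.COLOR_RGB2GRAY); s=cv2.cvtColor(im,cv2.COLOR_RGB2HSV)[:,:,1]
p,r,_=tool(); print(p,r.as_matrix()[:,2],proj('wrist',[.589,-.141,.024],C))
E
```

```text
ring_mark [323.6, 183.0] 0.75 [ 0.5936 -0.1439  0.024 ]
jack_barrel [319.9, 265.6] 0.8 [ 0.5881 -0.1468  0.2   ]
[ 0.5889 -0.1371  0.2011] [ 0.0078 -0.0082 -0.9999] [[319.2126 180.4266]]
```

View pics/w3.png

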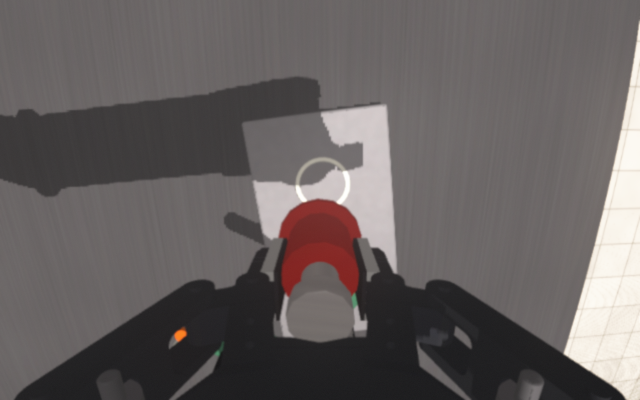

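Wrist view: the ring centre is at about (323,184). The held jack's flange spans columns 279–361 from row 199, with the head top centred near (320,312).

```bash
python3 - <<'E'
from h import *
C=cal('wrist');p,r,_=tool()
zb=p[2]-.0165
for z in (zb,zb+.006):
    f=at_z('wrist',(320,199),z,C);l=at_z('wrist',(279,236),z,C);q=at_z('wrist',(361,236),z,C)
    print('flange',z,f[1]-.023,(l+q)/2,q[0]-l[0])
for h in (.064,.067,.070):
    l=at_z('wrist',(287,312),zb+h,C);q=at_z('wrist',(353,312),zb+h,C);print('head',h,(l+q)/2,q[0]-l[0])
print('ring',at_z('wrist',(323,184),.024,C),at_z('wrist',(323,157),.024,C)-[0,.029,0],at_z('wrist',(295,184),.024,C)+[.029,0,0],at_z('wrist',(351,184),.024,C)-[.029,0,0])
E
```

```text
flange 0.18464007871918725 -0.13589493965533175 [ 0.5889 -0.1344  0.1846] 0.04584013181859892
flange 0.19064007871918726 -0.1341577463350242 [ 0.5889 -0.1319  0.1906] 0.0441023132199847
head 0.064 [ 0.5883 -0.1371  0.2486] 0.02395350083786496
head 0.067 [ 0.5883 -0.1348  0.2516] 0.023191199455886324
head 0.07 [ 0.5883 -0.1326  0.2546] 0.022428898073907688
ring [ 0.5934 -0.1428  0.024 ] [ 0.5937 -0.1428  0.024 ] [ 0.5925 -0.1423  0.024 ] [ 0.5944 -0.1432  0.024 ]
```

```bash
python3 - <<'E'
from h import *
p,r,_=tool(); t=p+[.0049,-.0073,0]
rows([t,t-[0,0,.08],t-[0,0,.157],t-[0,0,.163]],[0,0,0,0])
E
```

```text
[-0.036  0.025  0.   ] [ 0.002  0.003 -0.004]
[-0.033  0.022  0.4  ] [ 0.002  0.003 -0.004]
[-0.03   0.019  0.785] [ 0.002  0.003 -0.004]
[-0.03   0.019  0.815] [ 0.002  0.003 -0.004]
pose [ 0.5889 -0.1371  0.2011] yaw -0.7 t 6.3667 grip 0.384758108037956 F [ 0.0572  0.0225 -4.0078]
```

>>> jog_arm:
  plan:
    - {"x":-0.036,"y":0.025,"z":0.15,"wx":0.002,"wy":0.003,"wz":0}
    - {"x":-0.035,"y":0.023,"z":0.3,"wx":0.002,"wy":0.003,"wz":0}
    - {"x":-0.033,"y":0.022,"z":0.45,"wx":0.002,"wy":0.003,"wz":0}
    - {"x":-0.032,"y":0.02,"z":0.6,"wx":0.002,"wy":0.003,"wz":0}
    - {"x":-0.03,"y":0.019,"z":0.7,"wx":0.002,"wy":0.003,"wz":0}
    - {"x":-0.03,"y":0.019,"z":0.76,"wx":0.002,"wy":0.003,"wz":0}
    - {"x":-0.03,"y":0.019,"z":0.76,"wx":0.002,"wy":0.003,"wz":0}
    - {"x":-0.03,"y":0.019,"z":0.76,"wx":0.002,"wy":0.003,"wz":0}

```text
t: 7.03
eef_pos: [0.5942, -0.1439, 0.0496]
tool_rot: [0.0, 0.711, 0.703, 0.001]
contact_force: [0.3, 0.6, -3.6]
gripper_width: 0.382
```

```bash
python3 - <<'E'
from h import *
rows([(.5938,-.1444,.0405)],[0])
p,r,s=tool(); print(r.as_matrix()[:,2])
E
```

```text
[-0.003 -0.002  0.046] [ 0.001 -0.001 -0.004]
pose [ 0.5942 -0.1439  0.0496] yaw -0.7 t 7.0333 grip 0.38226689919855766 F [ 0.3337  0.6343 -3.5586]
[ 0.0017  0.0016 -1.    ]
```

>>> jog_arm:
  plan:
    - {"x":0,"y":0,"z":0.02,"wx":0,"wy":0,"wz":0}
    - {"x":0,"y":0,"z":0.035,"wx":0,"wy":0,"wz":0}
    - {"x":0,"y":0,"z":0.042,"wx":0,"wy":0,"wz":0}
    - {"x":0,"y":0,"z":0.042,"wx":0,"wy":0,"wz":0}
    - {"x":0,"y":0,"z":0.042,"wx":0,"wy":0,"wz":0}

```text
t: 7.45
eef_pos: [0.5945, -0.144, 0.0417]
tool_rot: [0.0, 0.711, 0.703, 0.001]
contact_force: [0.0, -0.6, -3.0]
gripper_width: 0.383
```

>>> jog_arm:
  plan:
    - {"x":0,"y":0,"z":0.005,"wx":0,"wy":0,"wz":0}
    - {"x":0,"y":0,"z":0.01,"wx":0,"wy":0,"wz":0}
    - {"x":0,"y":0,"z":0.01,"wx":0,"wy":0,"wz":0}
    - {"x":0,"y":0,"z":0.01,"wx":0,"wy":0,"wz":0}

```text
t: 7.78
eef_pos: [0.5946, -0.1439, 0.0415]
tool_rot: [0.001, 0.711, 0.703, 0.001]
contact_force: [-6.0, 0.6, 12.5]
gripper_width: 0.381
```

Contact with the base. Releasing.

>>> jog_arm:
  plan:
    - {"x":0,"y":0,"z":0,"wx":0,"wy":0,"wz":0}
    - {"x":0,"y":0,"z":0,"wx":0,"wy":0,"wz":0}
    - {"x":0,"y":0,"z":0,"wx":0,"wy":0,"wz":0}
    - {"x":0,"y":0,"z":0,"wx":0,"wy":0,"wz":0}
    - {"x":0,"y":0,"z":0,"wx":0,"wy":0,"wz":0}
  hand: 0.4

```text
t: 8.2
eef_pos: [0.5947, -0.1439, 0.0415]
tool_rot: [0.001, 0.711, 0.703, 0.001]
contact_force: [0.3, -0.0, 0.5]
gripper_width: 0.702
```

>>> jog_arm:
  plan:
    - {"x":0,"y":0,"z":-0.1,"wx":0,"wy":0,"wz":0}
    - {"x":0,"y":0,"z":-0.25,"wx":0,"wy":0,"wz":0}
    - {"x":0,"y":0,"z":-0.45,"wx":0,"wy":0,"wz":0}
    - {"x":0,"y":0,"z":-0.65,"wx":0,"wy":0,"wz":0}
    - {"x":0,"y":0,"z":-0.8,"wx":0,"wy":0,"wz":0}
    - {"x":0,"y":0,"z":-0.8,"wx":0,"wy":0,"wz":0}
    - {"x":0,"y":0,"z":-0.8,"wx":0,"wy":0,"wz":0}

```text
t: 8.78
eef_pos: [0.5956, -0.1441, 0.2036]
tool_rot: [0.003, 0.711, 0.703, 0.002]
contact_force: [-0.3, 0.2, -0.2]
gripper_width: 0.701
```

```bash
python3 - <<'E'
from h import *
C=cal('wrist');im=snap('wrist')
for k,z in [('ring_mark',.024),('jack_barrel',.054)]:
    for d in finder.place_of('wrist',k)[:3]: print(k,d['location'],d['confidence'],at_z('wrist',d['location'],z,C))
t=snap('top');
for k,z in [('jack_barrel',.054),('beam_knob',.224),('column_top',.239)]:
    for d in finder.place_of('top',k)[:3]: print(k,d['location'],d['confidence'],at_z('top',d['location'],z))
s=snap('side');
for k,z in [('beam_knob',.224),('column_top',.239)]:
    for d in finder.place_of('side',k)[:3]: print(k,d['location'],d['confidence'],at_z('side',d['location'],z))
a=cv2.resize(im[100:300,200:440],(720,600),interpolation=cv2.INTER_CUBIC)
cv2.imwrite('pics/w4.png',a[:,:,::-1]);print(tool()[0])
E
```

```text
jack_barrel [319.4, 187.5] 0.59 [ 0.5959 -0.1456  0.054 ]
jack_barrel [261.2, 231.6] 0.87 [0.4606 0.256  0.054 ]
jack_barrel [399.5, 182.4] 0.66 [ 0.5986 -0.1405  0.054 ]
jack_barrel [331.4, 227.7] 0.56 [0.4701 0.0567 0.054 ]
beam_knob [451.0, 194.5] 0.75 [ 0.5326 -0.2292  0.224 ]
beam_knob [357.9, 307.8] 0.89 [ 0.5238 -0.2525  0.224 ]
column_top [420.5, 305.3] 0.57 [ 0.6044 -0.2746  0.239 ]
[ 0.5941 -0.1439  0.2009]
```

View pics/w4.png

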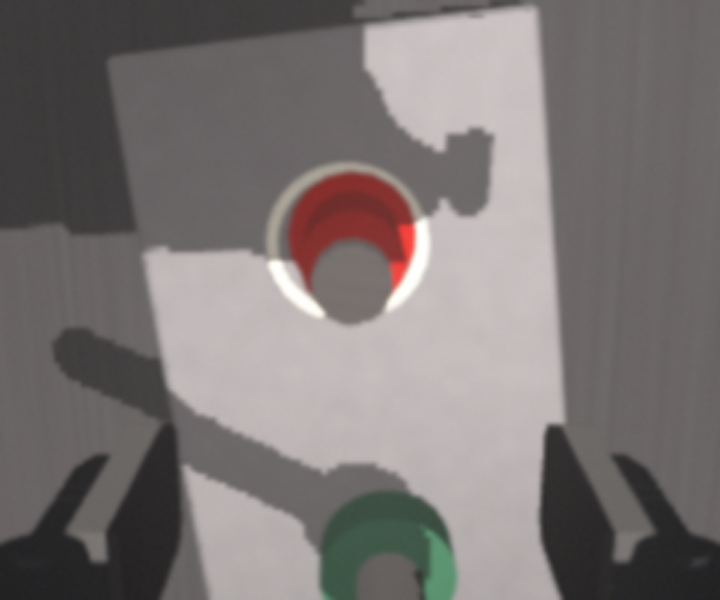

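The jack stands inside the ring, offset about 3 mm at most (ring crop columns 266–431, flange 289–415). Next: go above the knob with the jaws along the arm's tangent.

```bash
python3 - <<'E'
from h import *
for z in (.201,.218): print('top knob',at_z('top',(447.3,195.8),z),at_z('top',(451,194.5),z),at_z('side',(356.3,306.1),z))
C=cal('wrist'); u=(317.3,194)
for c in ((.5945,-.1405),(.5947,-.144)):
    print(min((np.hypot(*(proj('wrist',[*c,z],C)[0]-u)),z) for z in np.arange(.07,.11,.001)))
rows([(.594,-.144,.29),(.534,-.23,.29)],[30,63])
E
```

```text
top knob [ 0.5334 -0.2276  0.201 ] [ 0.5365 -0.2369  0.201 ] [ 0.5273 -0.235   0.201 ]
top knob [ 0.5305 -0.2221  0.218 ] [ 0.5336 -0.2312  0.218 ] [ 0.5236 -0.2456  0.218 ]
(np.float64(3.031132554946693), np.float64(0.09400000000000003))
(np.float64(3.2447084070386927), np.float64(0.08000000000000002))
[-0.     0.    -0.445] [ 0.001 -0.    -0.171]
[-0.434 -0.294 -0.446] [ 0.001  0.    -0.354]
pose [ 0.5941 -0.1439  0.2009] yaw -0.7 t 9.2833 grip 0.6983155875117947 F [ 1.0219  0.0759 -0.4008]
```

>>> jog_arm:
  plan:
    - {"x":0,"y":0,"z":-0.2,"wx":0,"wy":0,"wz":-0.03}
    - {"x":0,"y":0,"z":-0.4,"wx":0,"wy":0,"wz":-0.07}
    - {"x":-0.1,"y":-0.07,"z":-0.45,"wx":0,"wy":0,"wz":-0.1}
    - {"x":-0.2,"y":-0.14,"z":-0.45,"wx":0,"wy":0,"wz":-0.14}
    - {"x":-0.32,"y":-0.21,"z":-0.45,"wx":0,"wy":0,"wz":-0.18}
    - {"x":-0.43,"y":-0.29,"z":-0.45,"wx":0,"wy":0,"wz":-0.22}
    - {"x":-0.43,"y":-0.29,"z":-0.45,"wx":0,"wy":0,"wz":-0.26}
    - {"x":-0.43,"y":-0.29,"z":-0.45,"wx":0,"wy":0,"wz":-0.3}
    - {"x":-0.43,"y":-0.29,"z":-0.45,"wx":0,"wy":0,"wz":-0.35}
    - {"x":-0.43,"y":-0.29,"z":-0.45,"wx":0,"wy":0,"wz":-0.35}
    - {"x":-0.43,"y":-0.29,"z":-0.45,"wx":0,"wy":0,"wz":-0.35}
  hand: 0.2

```text
t: 10.2
eef_pos: [0.5348, -0.2294, 0.2905]
tool_rot: [0.001, 0.239, 0.971, 0.001]
contact_force: [0.2, -0.0, -0.0]
gripper_width: 0.601
```

```bash
python3 - <<'E'
from h import *
C=cal('wrist');im=snap('wrist','w5.png')
for k,z in [('beam_knob',.201),('column_top',.239),('ring_mark',.024),('jack_barrel',.054),('foot_tip',.13)]:
    for d in finder.place_of('wrist',k)[:3]: print(k,d['location'],d['confidence'],at_z('wrist',d['location'],z,C))
rows([(.534,-.23,.2)],[63])
E
```

```text
beam_knob [320.0, 200.4] 0.69 [ 0.5321 -0.228   0.201 ]
column_top [314.7, 319.8] 0.86 [ 0.603  -0.2697  0.239 ]
column_top [396.3, 172.6] 0.27 [ 0.5287 -0.1708  0.239 ]
ring_mark [397.3, 174.5] 0.96 [ 0.5936 -0.1408  0.024 ]
jack_barrel [509.8, 18.8] 0.7 [0.4785 0.047  0.054 ]
jack_barrel [403.7, 185.2] 0.57 [ 0.6013 -0.1432  0.054 ]
[ 0.003 -0.007  0.454] [ 0.     0.    -0.004]
pose [ 0.5349 -0.2292  0.2908] yaw 62.3 t 10.5 grip 0.6015963403645636 F [ 0.3091 -0.2687  0.0383]
```

View pics/w5.png

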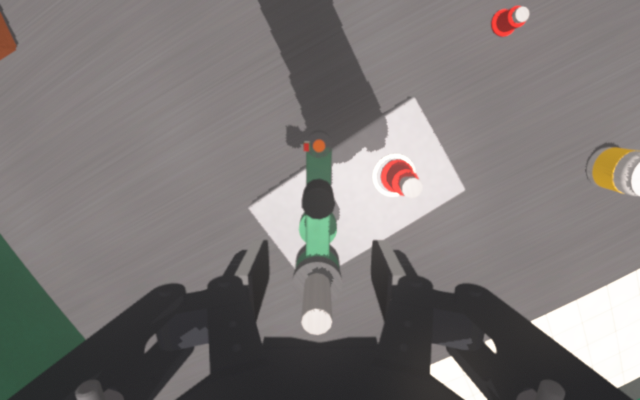

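Wrist view: knob at (319,199), column top at (317,321), orange pin at (319,146), ring and jack at (396,176). The measured distances match the given ones. Now cage the knob.

>>> jog_arm:
  plan:
    - {"x":0.018,"y":-0.003,"z":0.15,"wx":0,"wy":0,"wz":0}
    - {"x":0.018,"y":-0.003,"z":0.3,"wx":0,"wy":0,"wz":0}
    - {"x":0.018,"y":-0.003,"z":0.42,"wx":0,"wy":0,"wz":0}
    - {"x":0.018,"y":-0.003,"z":0.5,"wx":0,"wy":0,"wz":0}
    - {"x":0.018,"y":-0.003,"z":0.5,"wx":0,"wy":0,"wz":0}
    - {"x":0.018,"y":-0.003,"z":0.5,"wx":0,"wy":0,"wz":0}

```text
t: 11.0
eef_pos: [0.5314, -0.2277, 0.1905]
tool_rot: [0.0, 0.24, 0.971, 0.001]
contact_force: [0.4, -0.6, 1.3]
gripper_width: 0.599
```

>>> jog_arm:
  plan:
    - {"x":0,"y":0,"z":0,"wx":0,"wy":0,"wz":0}
    - {"x":0,"y":0,"z":0,"wx":0,"wy":0,"wz":0}
    - {"x":0,"y":0,"z":0,"wx":0,"wy":0,"wz":0}
    - {"x":0,"y":0,"z":0,"wx":0,"wy":0,"wz":0}
  hand: -0.2

```text
t: 11.33
eef_pos: [0.532, -0.2279, 0.1915]
tool_rot: [0.001, 0.24, 0.971, 0.001]
contact_force: [0.6, -0.1, -0.9]
gripper_width: 0.398
```

```bash
python3 - <<'E'
from h import *
p,r,_=tool(); c=np.array([.604,-.267]); R0=np.linalg.norm(p[:2]-c);print(R0,np.degrees(np.arctan2(*(p[:2]-c)[::-1])))
A=[147,142,137,132,127,122,117,112,107,102,98,98]
rows([(*(c+.0845*np.array([np.cos(np.radians(a)),np.sin(np.radians(a))])),p[2]) for a in A],[a-90 for a in A])
E
```

```text
0.08193499213048587 151.48225914699583
[0.011 0.033 0.   ] [0.001 0.001 0.029]
[0.006 0.07  0.   ] [0.001 0.001 0.057]
[-0.002  0.106  0.   ] [0.001 0.    0.085]
[-0.013  0.141  0.   ] [0.001 0.    0.113]
[-0.028  0.175  0.   ] [0.001 0.    0.14 ]
[-0.045  0.207  0.   ] [0.001 0.    0.168]
[-0.065  0.238  0.   ] [0.001 0.    0.196]
[-0.087  0.267  0.001] [0.001 0.    0.224]
[-0.112  0.295  0.001] [0.001 0.    0.251]
[-0.14   0.319  0.001] [0.001 0.    0.279]
[-0.163  0.337  0.001] [0.001 0.    0.301]
[-0.163  0.337  0.001] [0.001 0.    0.301]
pose [ 0.532  -0.2279  0.1915] yaw 62.3 t 11.3333 grip 0.39817044123633155 F [ 0.5976 -0.0875 -0.9042]
```

>>> jog_arm:
  plan:
    - {"x":0.01,"y":0.033,"z":0,"wx":0,"wy":0,"wz":0.03}
    - {"x":0.006,"y":0.07,"z":0,"wx":0,"wy":0,"wz":0.057}
    - {"x":-0.002,"y":0.106,"z":0,"wx":0,"wy":0,"wz":0.085}
    - {"x":-0.013,"y":0.14,"z":0,"wx":0,"wy":0,"wz":0.113}
    - {"x":-0.028,"y":0.175,"z":0,"wx":0,"wy":0,"wz":0.14}
    - {"x":-0.045,"y":0.207,"z":0,"wx":0,"wy":0,"wz":0.168}
    - {"x":-0.065,"y":0.238,"z":0,"wx":0,"wy":0,"wz":0.196}
    - {"x":-0.087,"y":0.267,"z":0,"wx":0,"wy":0,"wz":0.224}
    - {"x":-0.112,"y":0.295,"z":0,"wx":0,"wy":0,"wz":0.251}
    - {"x":-0.14,"y":0.32,"z":0,"wx":0,"wy":0,"wz":0.279}
    - {"x":-0.163,"y":0.337,"z":0,"wx":0,"wy":0,"wz":0.3}
    - {"x":-0.163,"y":0.337,"z":0,"wx":0,"wy":0,"wz":0.3}

```text
t: 12.33
eef_pos: [0.593, -0.183, 0.192]
tool_rot: [0.001, 0.655, 0.756, 0.001]
contact_force: [0.1, 0.7, -0.1]
gripper_width: 0.402
```

```bash
python3 - <<'E'
from h import *
p,r,_=tool(); c=np.array([.604,-.267]);print(np.linalg.norm(p[:2]-c),np.degrees(np.arctan2(*(p[:2]-c)[::-1])))
C=cal('wrist');im=snap('wrist','w6.png')
for k,z in [('beam_knob',.201),('foot_tip',.13),('jack_barrel',.054),('ring_mark',.024)]:
    for d in finder.place_of('wrist',k)[:2]: print(k,d['location'],d['confidence'],at_z('wrist',d['location'],z,C))
A=[96,94,92,90]
rows([(*(c+.0845*np.array([np.cos(np.radians(a)),np.sin(np.radians(a))])),p[2]) for a in A],[a-90 for a in A])
E
```

```text
0.08471430056045592 97.45384543037382
beam_knob [312.3, 264.5] 0.65 [ 0.5892 -0.1849  0.201 ]
jack_barrel [326.0, 149.0] 0.57 [ 0.5933 -0.145   0.054 ]
[ 0.001  0.016 -0.001] [ 0.001 -0.     0.013]
[-0.     0.031 -0.001] [ 0.001 -0.     0.024]
[-0.002  0.045 -0.001] [ 0.001 -0.     0.035]
[-0.004  0.06  -0.001] [ 0.001 -0.     0.046]
pose [ 0.592  -0.1835  0.1918] yaw 8.3 t 12.5833 grip 0.40107611764406087 F [ 0.6582  0.3686 -0.1522]
```

View pics/w6.png

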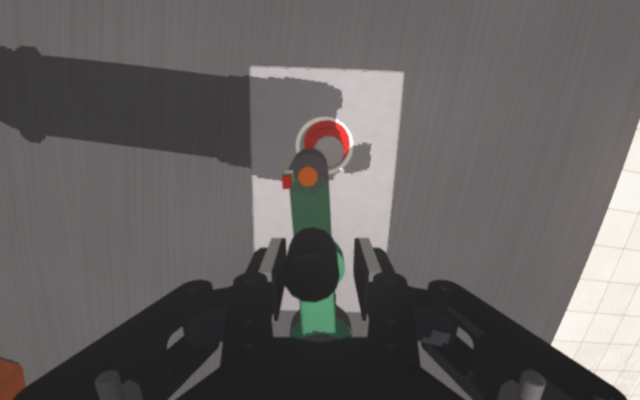

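The knob (312,265) is nearly home; the pin (308,176) is still left of the ring axis (325). Pushing on in small steps.

>>> jog_arm:
  plan:
    - {"x":0,"y":0.015,"z":0,"wx":0,"wy":0,"wz":0.012}
    - {"x":0,"y":0.03,"z":0,"wx":0,"wy":0,"wz":0.018}
    - {"x":0,"y":0.04,"z":0,"wx":0,"wy":0,"wz":0.018}
    - {"x":0,"y":0.04,"z":0,"wx":0,"wy":0,"wz":0.018}

```text
t: 12.92
eef_pos: [0.6, -0.1822, 0.1918]
tool_rot: [0.001, 0.675, 0.738, 0.001]
contact_force: [-2.0, 1.3, 0.9]
gripper_width: 0.399
```

>>> jog_arm:
  plan:
    - {"x":0,"y":0.01,"z":0,"wx":0,"wy":0,"wz":0}
    - {"x":0,"y":0.015,"z":0,"wx":0,"wy":0,"wz":0}
    - {"x":0,"y":0.015,"z":0,"wx":0,"wy":0,"wz":0}

```text
t: 13.17
eef_pos: [0.6016, -0.1817, 0.1914]
tool_rot: [-0.001, 0.674, 0.738, -0.0]
contact_force: [-6.2, 1.5, 2.5]
gripper_width: 0.401
```

>>> jog_arm:
  plan:
    - {"x":0,"y":0.01,"z":0,"wx":0,"wy":0,"wz":0}
    - {"x":0,"y":0.012,"z":0,"wx":0,"wy":0,"wz":0}
    - {"x":0,"y":0.012,"z":0,"wx":0,"wy":0,"wz":0}

```text
t: 13.42
eef_pos: [0.6019, -0.1815, 0.1911]
tool_rot: [-0.003, 0.674, 0.739, -0.002]
contact_force: [-7.6, 0.9, 5.3]
gripper_width: 0.399
```

```bash
python3 - <<'E'
from h import *
C=cal('wrist');im=snap('wrist')
p,r,_=tool()
cv2.imwrite('pics/w7.png',cv2.resize(im[80:330,200:450],(600,600),interpolation=cv2.INTER_CUBIC)[:,:,::-1])
hsv=cv2.cvtColor(im,cv2.COLOR_RGB2HSV); m=((hsv[:,:,0]>=4)&(hsv[:,:,0]<20)&(hsv[:,:,1]>150)&(hsv[:,:,2]>120)).astype(np.uint8)
n,l,st,c=cv2.connectedComponentsWithStats(m)
for i in range(1,n):
    if st[i,4]>40: print(st[i],c[i],at_z('wrist',c[i],.184,C))
for k,z in [('beam_knob',.201)]:
    for d in finder.place_of('wrist',k)[:1]: print(k,d['location'],d['confidence'],at_z('wrist',d['location'],z,C))
rows([(*p[:2],.26)],[5.5])
E
```

```text
[300 168  19  19 285] [309.1965 176.8316] [ 0.5928 -0.1438  0.184 ]
beam_knob [311.0, 262.6] 0.62 [ 0.5974 -0.1819  0.201 ]
[ 0.    -0.002 -0.344] [-0.002 -0.    -0.002]
pose [ 0.602  -0.1816  0.1911] yaw 5.2 t 13.5167 grip 0.3979683379954613 F [-7.547   0.1256  4.974 ]
```

View pics/w7.png

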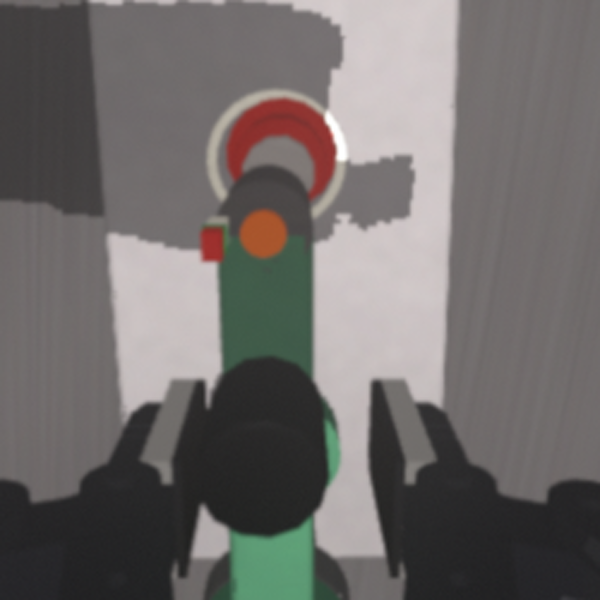

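The arm is home: the pin measures (0.593,-0.144) against the ring at (0.5935,-0.142), and the stop force is felt. Now back off, rise, shut the fingers and press on the knob top.

>>> jog_arm:
  plan:
    - {"x":0,"y":-0.02,"z":0,"wx":-0.002,"wy":0,"wz":0}
    - {"x":0,"y":-0.023,"z":-0.02,"wx":-0.002,"wy":0,"wz":0}
    - {"x":0,"y":-0.023,"z":-0.15,"wx":-0.002,"wy":0,"wz":0}
    - {"x":0,"y":-0.023,"z":-0.3,"wx":-0.002,"wy":0,"wz":0}
    - {"x":0,"y":-0.023,"z":-0.3,"wx":-0.002,"wy":0,"wz":0}
    - {"x":0,"y":-0.023,"z":-0.3,"wx":-0.002,"wy":0,"wz":0}

```text
t: 14.02
eef_pos: [0.5996, -0.1821, 0.2538]
tool_rot: [0.002, 0.674, 0.739, 0.002]
contact_force: [0.3, 1.0, -0.9]
gripper_width: 0.398
```

>>> jog_arm:
  plan:
    - {"x":0,"y":0,"z":0,"wx":0,"wy":0,"wz":0}
    - {"x":0,"y":0,"z":0,"wx":0,"wy":0,"wz":0}
    - {"x":0,"y":0,"z":0,"wx":0,"wy":0,"wz":0}
    - {"x":0,"y":0,"z":0,"wx":0,"wy":0,"wz":0}
    - {"x":0,"y":0,"z":0,"wx":0,"wy":0,"wz":0}
  hand: -1
  grip_force: 20

```text
t: 14.43
eef_pos: [0.5994, -0.1821, 0.2531]
tool_rot: [0.002, 0.674, 0.739, 0.002]
contact_force: [0.4, -0.4, -0.7]
gripper_width: 0.003
```

```bash
python3 - <<'E'
from h import *
C=cal('wrist');im=snap('wrist')
for k,z in [('beam_knob',.201)]:
    for d in finder.place_of('wrist',k)[:1]: print(k,d['location'],d['confidence'],at_z('wrist',d['location'],z,C))
rows([(.5972,-.182,.225),(.5972,-.182,.2),(.5972,-.182,.18)],[5.5]*3)
E
```

```text
beam_knob [314.5, 221.4] 0.93 [ 0.5958 -0.1838  0.201 ]
[ 0.002 -0.012  0.142] [ 0.002  0.    -0.002]
[ 0.002 -0.013  0.267] [ 0.002  0.    -0.002]
[ 0.002 -0.013  0.367] [ 0.002  0.    -0.002]
pose [ 0.5995 -0.1821  0.2534] yaw 5.2 t 14.5333 grip 0.0008177968473336972 F [0.2387 0.4897 0.0425]
```

>>> jog_arm:
  plan:
    - {"x":0,"y":-0.015,"z":0.1,"wx":0.002,"wy":0,"wz":0}
    - {"x":0,"y":-0.015,"z":0.15,"wx":0.002,"wy":0,"wz":0}
    - {"x":0,"y":-0.015,"z":0.2,"wx":0.002,"wy":0,"wz":0}
    - {"x":0,"y":-0.015,"z":0.25,"wx":0.002,"wy":0,"wz":0}
    - {"x":0,"y":-0.015,"z":0.3,"wx":0.002,"wy":0,"wz":0}
    - {"x":0,"y":-0.015,"z":0.3,"wx":0.002,"wy":0,"wz":0}
    - {"x":0,"y":-0.015,"z":0.3,"wx":0.002,"wy":0,"wz":0}

```text
t: 15.12
eef_pos: [0.5968, -0.1824, 0.1929]
tool_rot: [-0.001, 0.674, 0.739, -0.0]
contact_force: [0.1, 0.3, 0.1]
gripper_width: -0.006
```

```bash
python3 - <<'E'
from h import *
s=snap('side')
cv2.imwrite('pics/s1.png',cv2.resize(s[260:400,300:460],(640,560),interpolation=cv2.INTER_CUBIC)[:,:,::-1])
rows([(.5972,-.182,.18)],[5.5])
E
```

```text
[0.002 0.001 0.066] [-0.    -0.    -0.002]
pose [ 0.597  -0.1823  0.1933] yaw 5.2 t 15.1667 grip 0.0018787455655627377 F [-0.0611 -0.0789  0.254 ]
```

View pics/s1.png

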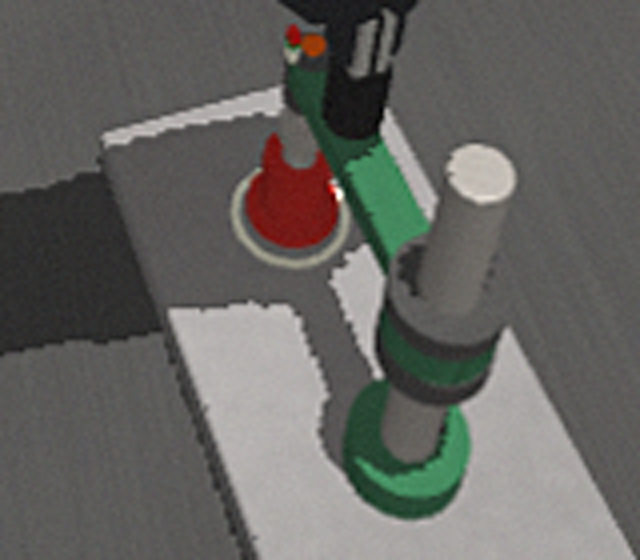

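Side crop: the arm is home over the jack, fingers at the knob top, orange tip at (313,45) beside the post (red 33, green 44, white 55). I'll compare this with model projections.

```bash
python3 - <<'E'
from h import *
C=cal('side');print('cam',-C[2][:3,:3].T@C[2][:3,3])
f=lambda P:(proj('side',P,C)-[300,260])*4
col=np.array([.6045,-.267]);u=np.array([np.cos(np.radians(95.2)),np.sin(np.radians(95.2))])
k=col+.085*u;e=col+.125*u; n=np.array([-1,0])
for c in (.0,.025,.03):
    print(c,'knob base',f([*k,.178-c])[0],'knob top',f([*k,.218-c])[0],'pin tip rest',f([*e,.184-c])[0],'+5',f([*e,.189-c])[0],'foot tip',f([*e,.130-c])[0],'post x-9mm z+6',f([*(e+n*.009),.184-c])[0])
print('column top',f([*col,.239])[0],'ring',f([.5935,-.142,.024])[0],'jackhead',f([.594,-.141,.089])[0])
E
```

```text
cam [ 0.4236 -0.536   0.6831]
0.0 knob base [354.4363  77.2425] knob top [365.1978  14.3119] pin tip rest [317.9323  -5.0333] +5 [318.9904 -12.7302] foot tip [307.1642  73.3617] post x-9mm z+6 [297.5647  -1.7742]
0.025 knob base [348.1669 113.9393] knob top [358.3619  54.278 ] pin tip rest [312.8017  32.3048] +5 [313.807   24.9861] foot tip [302.5545 106.9575] post x-9mm z+6 [292.9317  35.5571]
0.03 knob base [346.9521 121.0531] knob top [357.0392  62.0147] pin tip rest [311.8063  39.5512] +5 [312.8017  32.3048] foot tip [301.6588 113.488 ] post x-9mm z+6 [292.033   42.8018]
column top [473.8308 162.0618] ring [289.3607 204.7196] jackhead [300.4792 124.6722]
```

The offset-corrected model fits a carriage near 25 mm with the foot at rest and about 15 mm gap left. Lower 10 mm, then small steps.

>>> jog_arm:
  plan:
    - {"x":0,"y":0,"z":0.02,"wx":0,"wy":0,"wz":0}
    - {"x":0,"y":0,"z":0.04,"wx":0,"wy":0,"wz":0}
    - {"x":0,"y":0,"z":0.05,"wx":0,"wy":0,"wz":0}

```text
t: 15.42
eef_pos: [0.5978, -0.1822, 0.1842]
tool_rot: [0.001, 0.674, 0.739, 0.0]
contact_force: [-1.6, 1.2, 9.8]
gripper_width: 0.002
```

>>> jog_arm:
  plan:
    - {"x":0,"y":0,"z":0.005,"wx":0,"wy":0,"wz":0}
    - {"x":0,"y":0,"z":0.01,"wx":0,"wy":0,"wz":0}

```text
t: 15.58
eef_pos: [0.5981, -0.1822, 0.1834]
tool_rot: [0.001, 0.674, 0.739, 0.0]
contact_force: [-3.9, 0.1, 9.5]
gripper_width: -0.001
```

>>> jog_arm:
  plan:
    - {"x":0,"y":0,"z":0.005,"wx":0,"wy":0,"wz":0}
    - {"x":0,"y":0,"z":0.01,"wx":0,"wy":0,"wz":0}

```text
t: 15.75
eef_pos: [0.5981, -0.1823, 0.1828]
tool_rot: [0.001, 0.674, 0.739, 0.0]
contact_force: [-5.2, 0.4, 9.6]
gripper_width: -0.004
```

```bash
cat > pin.py <<'E'
from h import *
def stats(im):
    b=im[260:300,362:388].astype(int)  # RGB region around pin/post
    a=cv2.resize(im[255:300,360:392],None,fx=4,fy=4,interpolation=cv2.INTER_CUBIC); h=cv2.cvtColor(a,cv2.COLOR_RGB2HSV)
    H,S,V=h[:,:,0],h[:,:,1],h[:,:,2]
    for nm,m in dict(orange=(H>=6)&(H<18)&(S>150)&(V>100),red=((H<5)|(H>174))&(S>120)&(V>80),green=(H>45)&(H<85)&(S>90)&(V>60)).items():
        n,l,st,c=cv2.connectedComponentsWithStats(m.astype(np.uint8))
        for i in range(1,n):
            if st[i,4]>20: print(nm,'col %.1f row %.1f'%(360*4+c[i][0],255*4+c[i][1]),'box',st[i][:4]+[1440,1020,0,0],st[i,4])
E
python3 - <<'E'
from pin import *
a=cv2.imread('pics/s1.png')[:,:,::-1]
full=np.zeros((400,640,3),np.uint8); full[260:400,300:460]=cv2.resize(a,(160,140),interpolation=cv2.INTER_AREA)
print('before');stats(full)
s=snap('side'); np.save('s2.npy',s); print('now'); stats(s)
p,_,st=tool();print(p,st['contact_force'])
E
```

```text
before
orange col 1512.8 row 1084.7 box [1497 1075   29   22] 434
red col 1493.7 row 1073.9 box [1486 1065   17   19] 220
red col 1473.0 row 1188.5 box [1462 1174   21   26] 402
red col 1519.3 row 1195.9 box [1516 1191    9    9] 57
green col 1492.3 row 1086.3 box [1487 1083   12    6] 25
green col 1524.9 row 1155.7 box [1492 1106   76   94] 1842
now
orange col 1511.6 row 1093.9 box [1499 1083   25   22] 417
red col 1492.5 row 1085.9 box [1485 1077   16   19] 200
red col 1473.0 row 1188.5 box [1462 1173   21   27] 409
green col 1493.3 row 1099.0 box [1487 1096   13    6] 48
green col 1518.0 row 1157.8 box [1492 1121   76   79] 1437
green col 1517.9 row 1189.8 box [1516 1187    5    7] 21
[ 0.5981 -0.1823  0.1826] [-4.45    0.3628  9.2084]
```

Relative to the post, the pin has risen about 2 mm, so the foot is on the jack; the 9.5 N force agrees. About 2.5 mm more to go.

>>> jog_arm:
  plan:
    - {"x":0,"y":0,"z":0.008,"wx":0,"wy":0,"wz":0}
    - {"x":0,"y":0,"z":0.015,"wx":0,"wy":0,"wz":0}
    - {"x":0,"y":0,"z":0.015,"wx":0,"wy":0,"wz":0}

```text
t: 16.05
eef_pos: [0.5981, -0.1823, 0.1809]
tool_rot: [0.002, 0.674, 0.738, -0.0]
contact_force: [-3.3, -0.1, 10.4]
gripper_width: -0.001
```

```bash
python3 - <<'E'
from pin import *
p,_,st=tool();print(p,st['contact_force'])
stats(snap('side'))
E
```

```text
[ 0.5981 -0.1823  0.1809] [-3.3358 -0.0518 10.386 ]
orange col 1511.6 row 1094.3 box [1499 1084   25   21] 414
red col 1491.9 row 1089.3 box [1485 1081   15   18] 197
red col 1473.0 row 1188.4 box [1462 1173   21   27] 410
green col 1489.8 row 1099.8 box [1483 1094   17   10] 51
green col 1514.4 row 1151.1 box [1491 1109   77   91] 1579
green col 1505.9 row 1168.6 box [1503 1165    7   10] 33
```

Estimated foot rise is now about 4 mm. Retreat and check with the wrist camera from an angle.

>>> jog_arm:
  plan:
    - {"x":0,"y":0,"z":-0.02,"wx":0,"wy":0,"wz":0}
    - {"x":0,"y":0,"z":-0.1,"wx":0,"wy":0,"wz":0}
    - {"x":0,"y":0,"z":-0.25,"wx":0,"wy":0,"wz":0}
    - {"x":0,"y":0,"z":-0.4,"wx":0,"wy":0,"wz":0}
    - {"x":0,"y":0,"z":-0.4,"wx":0,"wy":0,"wz":0}
    - {"x":0,"y":0,"z":-0.4,"wx":0,"wy":0,"wz":0}

```text
t: 16.6
eef_pos: [0.5993, -0.1822, 0.2631]
tool_rot: [0.004, 0.674, 0.738, 0.001]
contact_force: [-1.1, -0.2, -0.6]
gripper_width: -0.001
```

```bash
python3 - <<'E'
from pin import *
p,r,st=tool();print(p,st['contact_force'],st['q'])
stats(snap('side'))
pin=np.array([.593,-.1425,.151]); u=np.array([-.09,.996,0]); D=.2
cam=pin+D*np.array([*(u[:2]*.707),.707])
r2=r*R.from_rotvec([0,-np.pi/6,0]); T=cam-r2.apply([.0687,0,-.1423])
print('TCP',T,r.inv().apply(T-p)/.2)
E
```

```text
[ 0.5993 -0.1822  0.2631] [-1.1343 -0.2134 -0.6188] [ 0.633   0.4293 -0.5939  1.6162  0.2594  1.1683  0.0713]
orange col 1511.3 row 1095.8 box [1498 1085   26   23] 431
red col 1491.9 row 1089.2 box [1485 1081   15   18] 192
red col 1472.8 row 1188.3 box [1462 1173   21   27] 410
green col 1488.9 row 1099.4 box [1482 1093   17   11] 54
green col 1512.2 row 1156.1 box [1491 1124   55   76] 1381
TCP [ 0.5927 -0.1321  0.2041] [ 0.2535 -0.0117  0.2938]
```

>>> jog_arm:
  plan:
    - {"x":0.1,"y":0,"z":0,"wx":0,"wy":-0.035,"wz":0}
    - {"x":0.2,"y":0,"z":0,"wx":0,"wy":-0.07,"wz":0}
    - {"x":0.25,"y":0,"z":0.05,"wx":0,"wy":-0.1,"wz":0}
    - {"x":0.27,"y":-0.01,"z":0.1,"wx":0,"wy":-0.135,"wz":0}
    - {"x":0.27,"y":-0.01,"z":0.18,"wx":0,"wy":-0.167,"wz":0}
    - {"x":0.26,"y":-0.01,"z":0.28,"wx":0,"wy":-0.167,"wz":0}
    - {"x":0.26,"y":-0.01,"z":0.28,"wx":0,"wy":-0.167,"wz":0}
    - {"x":0.26,"y":-0.01,"z":0.28,"wx":0,"wy":-0.167,"wz":0}
    - {"x":0.26,"y":-0.01,"z":0.28,"wx":0,"wy":-0.167,"wz":0}

```text
t: 17.4
eef_pos: [0.5917, -0.1319, 0.2055]
tool_rot: [0.194, 0.652, 0.712, -0.175]
contact_force: [0.9, -0.1, -0.5]
gripper_width: 0.001
```

```bash
python3 - <<'E'
from h import *
im=snap('wrist');C=cal('wrist');np.save('w8.npy',im)
uv=proj('wrist',[.593,-.1425,.151],C)[0];print(uv,tool()[0])
x,y=np.round(uv).astype(int);x0,y0=x-40,y-34
cv2.imwrite('pics/w8.png',cv2.resize(im[max(y0,0):y0+68,x0:x0+80],None,fx=8,fy=8,interpolation=cv2.INTER_CUBIC)[:,:,::-1]);print(x0,y0)
E
```

```text
[319.9477 192.5582] [ 0.5921 -0.132   0.2061]
280 159
```

View pics/w8.png

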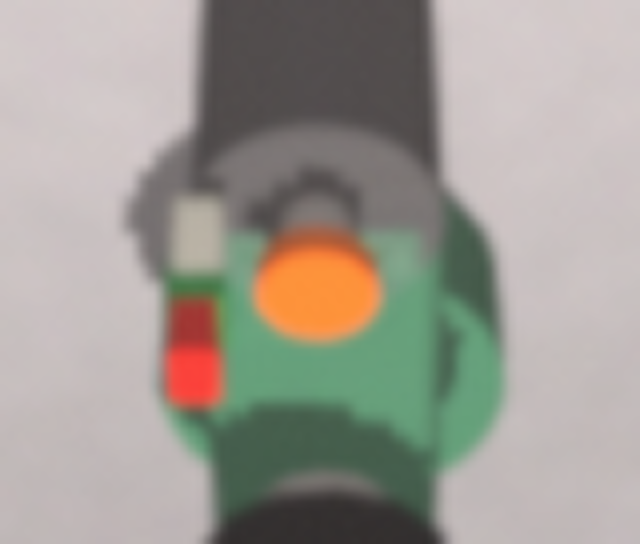

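Wrist view (image upside down): orange disc centred at (318,293), post white 195–275, green 277–299, red face to 347, red top to 405. Corrected for the post's depth, the tip sits about 0.7 mm below the green zone, so the foot is at roughly 2.3–2.9 mm. It needs about 2 mm more.

>>> jog_arm:
  plan:
    - {"x":0,"y":0,"z":-0.15,"wx":0,"wy":0.03,"wz":0}
    - {"x":0,"y":0,"z":-0.3,"wx":0,"wy":0.07,"wz":0}
    - {"x":0,"y":0,"z":-0.3,"wx":0,"wy":0.1,"wz":0}
    - {"x":0,"y":0,"z":-0.3,"wx":0,"wy":0.135,"wz":0}
    - {"x":0,"y":0,"z":-0.3,"wx":0,"wy":0.167,"wz":0}
    - {"x":0,"y":0,"z":-0.3,"wx":0,"wy":0.167,"wz":0}

```text
t: 17.95
eef_pos: [0.5898, -0.1098, 0.2597]
tool_rot: [0.003, 0.68, 0.734, 0.002]
contact_force: [-0.2, -1.8, -0.2]
gripper_width: 0.004
```

```bash
python3 - <<'E'
from h import *
p=tool()[0]
rows([(.5972,-.1822,p[2]),(.5972,-.1822,.2)],[5.3,5.3])
E
```

```text
[-0.364  0.009  0.001] [ 0.002  0.001 -0.005]
[-0.363  0.007  0.299] [ 0.002  0.001 -0.005]
pose [ 0.5898 -0.1098  0.2597] yaw 4.4 t 17.95 grip 0.0035067210026773978 F [-0.2383 -1.8257 -0.2204]
```

>>> jog_arm:
  plan:
    - {"x":-0.18,"y":0.005,"z":0,"wx":0.002,"wy":0.001,"wz":-0.005}
    - {"x":-0.363,"y":0.008,"z":0.05,"wx":0.002,"wy":0.001,"wz":-0.005}
    - {"x":-0.363,"y":0.008,"z":0.15,"wx":0.002,"wy":0.001,"wz":-0.005}
    - {"x":-0.363,"y":0.008,"z":0.28,"wx":0.002,"wy":0.001,"wz":-0.005}
    - {"x":-0.363,"y":0.008,"z":0.35,"wx":0.002,"wy":0.001,"wz":-0.005}
    - {"x":-0.363,"y":0.008,"z":0.365,"wx":0.002,"wy":0.001,"wz":-0.005}
    - {"x":-0.363,"y":0.008,"z":0.365,"wx":0.002,"wy":0.001,"wz":-0.005}

```text
t: 18.53
eef_pos: [0.5972, -0.1824, 0.1867]
tool_rot: [0.0, 0.674, 0.739, 0.0]
contact_force: [-0.4, -0.5, 0.6]
gripper_width: 0.002
```

>>> jog_arm:
  plan:
    - {"x":0,"y":0,"z":0.015,"wx":0,"wy":0,"wz":0}
    - {"x":0,"y":0,"z":0.03,"wx":0,"wy":0,"wz":0}
    - {"x":0,"y":0,"z":0.035,"wx":0,"wy":0,"wz":0}
    - {"x":0,"y":0,"z":0.035,"wx":0,"wy":0,"wz":0}

```text
t: 18.87
eef_pos: [0.5982, -0.1823, 0.1813]
tool_rot: [0.001, 0.674, 0.739, 0.001]
contact_force: [-0.3, 0.3, 5.0]
gripper_width: -0.001
```

>>> jog_arm:
  plan:
    - {"x":0,"y":0,"z":0.007,"wx":0,"wy":0,"wz":0}
    - {"x":0,"y":0,"z":0.01,"wx":0,"wy":0,"wz":0}

```text
t: 19.03
eef_pos: [0.5985, -0.1821, 0.1809]
tool_rot: [0.002, 0.674, 0.739, 0.001]
contact_force: [-3.9, 1.1, 10.3]
gripper_width: -0.001
```

>>> jog_arm:
  plan:
    - {"x":0,"y":0,"z":0.008,"wx":0,"wy":0,"wz":0}
    - {"x":0,"y":0,"z":0.016,"wx":0,"wy":0,"wz":0}
    - {"x":0,"y":0,"z":0.016,"wx":0,"wy":0,"wz":0}

```text
t: 19.28
eef_pos: [0.5986, -0.1821, 0.1795]
tool_rot: [0.002, 0.674, 0.739, 0.0]
contact_force: [-5.2, -0.1, 9.9]
gripper_width: 0.003
```

>>> jog_arm:
  plan:
    - {"x":0,"y":0,"z":0.006,"wx":0,"wy":0,"wz":0}
    - {"x":0,"y":0,"z":0.01,"wx":0,"wy":0,"wz":0}

```text
t: 19.45
eef_pos: [0.5987, -0.182, 0.1794]
tool_rot: [0.003, 0.674, 0.739, 0.0]
contact_force: [-5.4, 1.9, 11.4]
gripper_width: 0.005
```

>>> jog_arm:
  plan:
    - {"x":0,"y":0,"z":-0.02,"wx":0,"wy":0,"wz":0}
    - {"x":0,"y":0,"z":-0.1,"wx":0,"wy":0,"wz":0}
    - {"x":0,"y":0,"z":-0.25,"wx":0,"wy":0,"wz":0}
    - {"x":0,"y":0,"z":-0.4,"wx":0,"wy":0,"wz":0}
    - {"x":0,"y":0,"z":-0.4,"wx":0,"wy":0,"wz":0}

```text
t: 19.87
eef_pos: [0.6018, -0.1817, 0.2663]
tool_rot: [0.008, 0.674, 0.739, 0.003]
contact_force: [1.4, 0.5, 1.3]
gripper_width: 0.002
```

>>> jog_arm:
  plan:
    - {"x":0.1,"y":0,"z":0,"wx":0,"wy":-0.035,"wz":0}
    - {"x":0.2,"y":0,"z":0,"wx":0,"wy":-0.07,"wz":0}
    - {"x":0.25,"y":0,"z":0.05,"wx":0,"wy":-0.1,"wz":0}
    - {"x":0.27,"y":-0.01,"z":0.1,"wx":0,"wy":-0.135,"wz":0}
    - {"x":0.27,"y":-0.01,"z":0.18,"wx":0,"wy":-0.167,"wz":0}
    - {"x":0.26,"y":-0.01,"z":0.28,"wx":0,"wy":-0.167,"wz":0}
    - {"x":0.26,"y":-0.01,"z":0.28,"wx":0,"wy":-0.167,"wz":0}
    - {"x":0.26,"y":-0.01,"z":0.28,"wx":0,"wy":-0.167,"wz":0}
    - {"x":0.26,"y":-0.01,"z":0.28,"wx":0,"wy":-0.167,"wz":0}

```text
t: 20.62
eef_pos: [0.5965, -0.1314, 0.2113]
tool_rot: [0.199, 0.652, 0.711, -0.172]
contact_force: [0.0, -0.5, 0.3]
gripper_width: -0.001
```

```bash
python3 - <<'E'
from pin import *
im=snap('wrist');C=cal('wrist');stats(snap('side'))
def w(im,x0=280,y0=159):
    a=cv2.resize(im[y0:y0+68,x0:x0+80],None,fx=8,fy=8,interpolation=cv2.INTER_CUBIC);h=cv2.cvtColor(a,cv2.COLOR_RGB2HSV);H,S,V=cv2.split(h)
    for nm,m in dict(orange=(H>=8)&(H<20)&(S>170)&(V>220),dred=((H<6)|(H>172))&(S>130)&(V<200)&(V>90),red=((H<6)|(H>172))&(S>130)&(V>=200),green=(H>45)&(H<80)&(S>130)).items():
        n,l,st,c=cv2.connectedComponentsWithStats(m.astype(np.uint8))
        for i in range(1,n):
            if st[i,4]>150: print(nm,np.round(c[i],1),st[i])
    return a
print('old');w(np.load('w8.npy'));print('new');a=w(im);print(tool()[0])
cv2.imwrite('pics/w9.png',a[:,:,::-1])
# model: height of pin tip below post top, same radial distance assumed
e=np.array([.593,-.1425])
q=proj('wrist',[[*e,.150],[*e,.160],[e[0],e[1]+.0033,.160]],C);print((q-[280,159])*8)
E
```

```text
orange col 1511.8 row 1095.4 box [1497 1084   28   24] 474
red col 1491.7 row 1090.3 box [1484 1081   17   21] 214
red col 1472.8 row 1188.4 box [1462 1174   21   26] 407
green col 1489.9 row 1103.2 box [1483 1098   17   10] 72
green col 1514.3 row 1117.6 box [1511 1116    8    4] 26
green col 1513.1 row 1155.5 box [1491 1124   58   76] 1272
green col 1496.4 row 1152.0 box [1494 1148    5    9] 27
green col 1501.4 row 1161.7 box [1499 1159    5    7] 23
old
orange [317.1 290.2] [ 262  249  111   84 7523]
dred [191.4 327.2] [ 167  304   52   54 1682]
red [193.1 374.6] [ 167  347   53   56 2728]
new
orange [249.4 238.1] [ 196  198  109   82 7279]
dred [128.6 262.1] [ 106  239   49   68 1587]
red [129.2 307. ] [ 105  280   50   56 2433]
[ 0.5967 -0.1316  0.2117]
[[254.8726 212.2486]
 [254.7983 297.2818]
 [257.7341 268.612 ]]
```

View pics/w9.png

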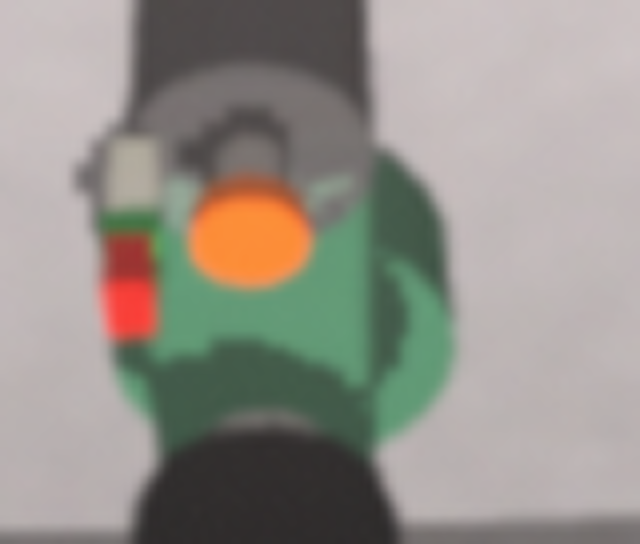

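Relative to the post, the tip rose 1.8 mm (84→69 px). My estimates now span 2.9–4.3 mm, near the lower edge, so I'll add about 0.9 mm to centre it.

>>> jog_arm:
  plan:
    - {"x":0,"y":0,"z":-0.15,"wx":0,"wy":0.03,"wz":0}
    - {"x":0,"y":0,"z":-0.3,"wx":0,"wy":0.07,"wz":0}
    - {"x":0,"y":0,"z":-0.3,"wx":0,"wy":0.1,"wz":0}
    - {"x":0,"y":0,"z":-0.3,"wx":0,"wy":0.135,"wz":0}
    - {"x":0,"y":0,"z":-0.3,"wx":0,"wy":0.167,"wz":0}
    - {"x":0,"y":0,"z":-0.3,"wx":0,"wy":0.167,"wz":0}

```text
t: 21.22
eef_pos: [0.5937, -0.109, 0.2651]
tool_rot: [0.009, 0.679, 0.734, 0.005]
contact_force: [1.0, -1.8, -0.5]
gripper_width: -0.001
```

```bash
python3 - <<'E'
from h import *
p=tool()[0]
rows([(.5972,-.1822,p[2]),(.5972,-.1822,.185)],[5.3,5.3])
E
```

```text
[-0.366 -0.011  0.002] [ 0.006  0.002 -0.004]
[-0.364 -0.019  0.403] [ 0.006  0.002 -0.004]
pose [ 0.5937 -0.109   0.2651] yaw 4.5 t 21.2167 grip -0.0010990410508432877 F [ 1.0292 -1.8046 -0.5007]
```

>>> jog_arm:
  plan:
    - {"x":-0.18,"y":-0.01,"z":0,"wx":0.006,"wy":0.002,"wz":-0.004}
    - {"x":-0.364,"y":-0.014,"z":0.05,"wx":0.006,"wy":0.002,"wz":-0.004}
    - {"x":-0.364,"y":-0.016,"z":0.18,"wx":0.006,"wy":0.002,"wz":-0.004}
    - {"x":-0.364,"y":-0.018,"z":0.3,"wx":0.006,"wy":0.002,"wz":-0.004}
    - {"x":-0.364,"y":-0.019,"z":0.38,"wx":0.006,"wy":0.002,"wz":-0.004}
    - {"x":-0.364,"y":-0.019,"z":0.4,"wx":0.006,"wy":0.002,"wz":-0.004}
    - {"x":-0.364,"y":-0.019,"z":0.4,"wx":0.006,"wy":0.002,"wz":-0.004}

```text
t: 21.8
eef_pos: [0.5967, -0.1823, 0.185]
tool_rot: [0.0, 0.674, 0.739, -0.0]
contact_force: [0.3, 1.2, 0.6]
gripper_width: 0.001
```

>>> jog_arm:
  plan:
    - {"x":0,"y":0,"z":0.015,"wx":0,"wy":0,"wz":0}
    - {"x":0,"y":0,"z":0.028,"wx":0,"wy":0,"wz":0}
    - {"x":0,"y":0,"z":0.028,"wx":0,"wy":0,"wz":0}
    - {"x":0,"y":0,"z":0.028,"wx":0,"wy":0,"wz":0}

```text
t: 22.13
eef_pos: [0.5974, -0.1823, 0.1804]
tool_rot: [0.001, 0.674, 0.739, 0.0]
contact_force: [0.9, -0.1, 1.4]
gripper_width: 0.002
```

>>> jog_arm:
  plan:
    - {"x":0,"y":0,"z":0.008,"wx":0,"wy":0,"wz":0}
    - {"x":0,"y":0,"z":0.016,"wx":0,"wy":0,"wz":0}
    - {"x":0,"y":0,"z":0.016,"wx":0,"wy":0,"wz":0}

```text
t: 22.38
eef_pos: [0.5977, -0.1819, 0.1788]
tool_rot: [0.002, 0.674, 0.739, 0.0]
contact_force: [-4.1, 1.6, 10.7]
gripper_width: 0.001
```

>>> jog_arm:
  plan:
    - {"x":0,"y":0,"z":0.007,"wx":0,"wy":0,"wz":0}
    - {"x":0,"y":0,"z":0.01,"wx":0,"wy":0,"wz":0}

```text
t: 22.55
eef_pos: [0.5978, -0.1817, 0.1785]
tool_rot: [0.002, 0.674, 0.739, 0.0]
contact_force: [-4.2, 1.8, 10.9]
gripper_width: 0.001
```

>>> jog_arm:
  plan:
    - {"x":0,"y":0,"z":-0.02,"wx":0,"wy":0,"wz":0}
    - {"x":0,"y":0,"z":-0.1,"wx":0,"wy":0,"wz":0}
    - {"x":0,"y":0,"z":-0.25,"wx":0,"wy":0,"wz":0}
    - {"x":0,"y":0,"z":-0.4,"wx":0,"wy":0,"wz":0}
    - {"x":0,"y":0,"z":-0.4,"wx":0,"wy":0,"wz":0}

```text
t: 22.97
eef_pos: [0.6009, -0.1816, 0.2652]
tool_rot: [0.006, 0.674, 0.739, 0.002]
contact_force: [1.1, -0.0, 0.8]
gripper_width: 0.001
```

>>> jog_arm:
  plan:
    - {"x":0.1,"y":-0.01,"z":0,"wx":0,"wy":-0.035,"wz":0}
    - {"x":0.2,"y":-0.02,"z":0,"wx":0,"wy":-0.07,"wz":0}
    - {"x":0.25,"y":-0.03,"z":0.05,"wx":0,"wy":-0.1,"wz":0}
    - {"x":0.27,"y":-0.03,"z":0.1,"wx":0,"wy":-0.135,"wz":0}
    - {"x":0.27,"y":-0.03,"z":0.18,"wx":0,"wy":-0.167,"wz":0}
    - {"x":0.26,"y":-0.03,"z":0.28,"wx":0,"wy":-0.167,"wz":0}
    - {"x":0.26,"y":-0.03,"z":0.28,"wx":0,"wy":-0.167,"wz":0}
    - {"x":0.26,"y":-0.03,"z":0.28,"wx":0,"wy":-0.167,"wz":0}
    - {"x":0.26,"y":-0.03,"z":0.28,"wx":0,"wy":-0.167,"wz":0}

```text
t: 23.72
eef_pos: [0.5914, -0.1317, 0.21]
tool_rot: [0.198, 0.652, 0.711, -0.172]
contact_force: [0.2, 0.4, 0.9]
gripper_width: -0.001
```

```bash
python3 - <<'E'
from pin import *
im=snap('wrist');stats(snap('side'))
a=cv2.resize(im[140:240,260:380],None,fx=8,fy=8,interpolation=cv2.INTER_CUBIC);H,S,V=cv2.split(cv2.cvtColor(a,cv2.COLOR_RGB2HSV))
for nm,m in dict(orange=(H>=8)&(H<20)&(S>170)&(V>220),dred=((H<6)|(H>172))&(S>130)&(V<200)&(V>90),red=((H<6)|(H>172))&(S>130)&(V>=200),green=(H>45)&(H<80)&(S>130)).items():
    n,l,st,c=cv2.connectedComponentsWithStats(m.astype(np.uint8))
    for i in range(1,n):
        if st[i,4]>150: print(nm,np.round(c[i],1),st[i])
cv2.imwrite('pics/w10.png',cv2.resize(a,None,fx=.8,fy=.75)[:,:,::-1])
C=cal('wrist');print(tool()[0])
# jack/arm check
for k,z in [('beam_knob',.165),('jack_barrel',.054),('ring_mark',.024)]:
    for d in finder.place_of('wrist',k)[:1]: print(k,d['location'],d['confidence'],at_z('wrist',d['location'],z,C))
E
```

```text
orange col 1511.7 row 1095.6 box [1499 1084   26   24] 473
red col 1491.6 row 1092.3 box [1484 1084   16   19] 228
red col 1473.0 row 1188.7 box [1463 1173   20   27] 392
green col 1493.3 row 1105.9 box [1487 1104   13    4] 40
green col 1523.4 row 1112.6 box [1517 1108   15   10] 97
green col 1511.1 row 1149.8 box [1490 1116   51   84] 1429
orange [471.1 402.9] [ 417  362  110   83 7316]
dred [345.7 431.7] [ 323  398   51  101 2083]
red [351.7 466.5] [ 327  439   50   55 2442]
[ 0.5917 -0.1318  0.2105]
beam_knob [320.3, 239.1] 0.8 [ 0.5967 -0.1805  0.165 ]
jack_barrel [317.9, 115.2] 0.71 [ 0.5932 -0.1453  0.054 ]
```

```bash
python3 - <<'E'
from h import *
im=snap('wrist')
x=260+348//8; y=260+471//8
print('post',[(r,*im[r,x-1:x+2].mean(0).astype(int)) for r in range(174,205)])
print('pin',[(r,*im[r,y-1:y+2].mean(0).astype(int)) for r in range(180,199)])
C=cal('wrist');e=np.array([.593,-.1425])
print(proj('wrist',[[*e,.145],[*e,.150],[*e,.155],[*e,.160],[*(e+[-.0003,.0033]),.16]],C))
E
```

```text
post [(174, np.int64(108), np.int64(101), np.int64(101)), (175, np.int64(106), np.int64(100), np.int64(100)), (176, np.int64(117), np.int64(111), np.int64(109)), (177, np.int64(151), np.int64(145), np.int64(137)), (178, np.int64(172), np.int64(165), np.int64(154)), (179, np.int64(177), np.int64(170), np.int64(158)), (180, np.int64(177), np.int64(171), np.int64(159)), (181, np.int64(179), np.int64(172), np.int64(160)), (182, np.int64(180), np.int64(173), np.int64(162)), (183, np.int64(180), np.int64(174), np.int64(162)), (184, np.int64(178), np.int64(173), np.int64(160)), (185, np.int64(164), np.int64(164), np.int64(148)), (186, np.int64(121), np.int64(140), np.int64(112)), (187, np.int64(77), np.int64(121), np.int64(79)), (188, np.int64(86), np.int64(110), np.int64(66)), (189, np.int64(130), np.int64(84), np.int64(58)), (190, np.int64(152), np.int64(61), np.int64(52)), (191, np.int64(156), np.int64(55), np.int64(51)), (192, np.int64(157), np.int64(54), np.int64(51)), (193, np.int64(157), np.int64(54), np.int64(50)), (194, np.int64(170), np.int64(54), np.int64(50)), (195, np.int64(215
[... 862 characters left out ...]
 np.int64(143), np.int64(57)), (188, np.int64(253), np.int64(144), np.int64(57)), (189, np.int64(253), np.int64(144), np.int64(58)), (190, np.int64(253), np.int64(143), np.int64(57)), (191, np.int64(253), np.int64(143), np.int64(57)), (192, np.int64(253), np.int64(143), np.int64(57)), (193, np.int64(253), np.int64(143), np.int64(56)), (194, np.int64(253), np.int64(143), np.int64(58)), (195, np.int64(249), np.int64(145), np.int64(72)), (196, np.int64(209), np.int64(152), np.int64(102)), (197, np.int64(130), np.int64(156), np.int64(118)), (198, np.int64(103), np.int64(156), np.int64(120))]
[[320.1675 183.3423]
 [320.2795 188.4491]
 [320.3954 193.7321]
 [320.5153 199.1999]
 [320.522  195.6126]]
```

Sub-pixel profile: the green zone at the pin's depth spans rows 189.7–192.6, and the tip's top is centred at 190.7. That is about 4.1 mm, inside the zone (side camera about 5 mm). The robot is clear, so I hand in.

```bash
python3 -c "
from station import bot,monitor
print(monitor.get_obs()['contact_force'],monitor.get_obs()['t']);print(bot.hand_in())"
```

```text
[ 0.95664895 -0.86042824  0.43894524] 24.0167
the job is handed in; nothing more can be done
None
```

I handed the job in at 24 s, with the gauge standing at about 4–5 mm of foot rise on the jack. No verdict was reported.

- **Jack:** I stood the middle-sized red jack in the white ring and let go of it while the arm was still swung aside. The close-up after release showed it about 3 mm off centre, against the 8 mm allowed.
- **Arm:** I swung it home by caging the knob between the open fingers until the stop pushed back. The pin then measured about 2 mm from the ring centre, with the foot hanging free.
- **Lowering:** I pressed on the knob's top with shut fingers in small steps. The first reading fell just below the green zone, so I lowered it twice more.
- **Last checks:** The wrist camera put the pin tip's top inside the green zone, at about 4.1 mm. The coarser side camera read about 5.2 mm from the red band and nearer 6 mm from the green. They disagree by at least 1 mm, and the green-band reading sits at the zone's upper edge; I relied on the wrist camera as the sharper one.
- **Clear of everything:** The contact force was near zero at hand-in. I kept clear of the block, tin and wrench, but did not re-measure them at the end.

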